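# Bin and book in the tube shields

## Task

Turn the carousel bin until the compartment with the sample tube shield sits squarely under the chute, load every loose tube shield into the level tip pan, then raise the pan by its bar so that they all run down into that compartment, and let the pan back down level. Then book the batch in on the three keys, pressing each fully down and letting it up again, one at a time: the smallest, then the medium, then the largest. Leave the glass tube, the socket block and the nut driver where they are.

Things in the scene. Friction and masses are not known exactly. Their poses are not given: they have to be found in the camera images.
- shield1: a bare nickel tube shield: a round metal can 24 mm in diameter, 44 mm tall, about 30 g, with a dark recess in its top; starts upright on the counter. Origin at its centre, z along its axis. Three or four shields are there in a run; absent ones read None
- shield2: a bare nickel tube shield: a round metal can 24 mm in diameter, 44 mm tall, about 30 g, with a dark recess in its top; starts upright on the counter. Origin at its centre, z along its axis. Three or four shields are there in a run; absent ones read None
- shield3: a bare nickel tube shield: a round metal can 24 mm in diameter, 44 mm tall, about 30 g, with a dark recess in its top; starts upright on the counter. Origin at its centre, z along its axis. Three or four shields are there in a run; absent ones read None
- shield4: a bare nickel tube shield: a round metal can 24 mm in diameter, 44 mm tall, about 30 g, with a dark recess in its top; starts upright on the counter. Origin at its centre, z along its axis. Three or four shields are there in a run; absent ones read None
- carousel (a joint): angle of the carousel bin, counter-clockwise from above; 0 (or a full turn) when the shield compartment is centred under the chute. Turns easily within +-7 rad and stays where it is left
- station: the fixed stand of carousel, chute and pan; origin on the counter on the carousel's axis; chute and pan lie towards its -y. The carousel is a round grey tray, 280 mm across, floor 18 mm and rim 66 mm above the counter, quartered by two crossing dividers. Three quarters have a sample fixed to the floor near the hub: a shield, a square phenolic block, a hex brass nut; the fourth is empty
- hub (a point): on the carousel's axis, 94 mm above the counter, in the upright black crossbar that turns the bin (64 mm long, 12 mm thick, from 62 to 106 mm above the counter; it points along the line from hub to shield_bin). Turns with the bin; its x and y axes lie along the dividers, and the shield compartment is the quarter x > 0, y > 0
- shield_bin (a point): point on the floor of the shield compartment (the one with the sample shield, 24 mm across and 44 mm tall, standing 48 mm from the axis), in the middle of its 90 degrees, 95 mm from the axis
- chute_out (a point): lower end of the fixed sheet-steel chute, 95 mm out from the carousel's axis, 75 mm above the counter. The chute, 146 mm wide with cheeks up to 143 mm above the counter, slopes at 41 degrees from the pan's lip over the carousel's rim; nothing fixed stands over the carousel nearer than 90 mm to its axis
- pan (a joint): tilt of the tip pan: 0 level (resting), up to 1.2 rad as its outer end is raised; it sinks back by its own weight (about 2 N at the bar, damped). Shields slide out between about 0.5 and 0.9 rad
- pan_floor (a point): centre of the pan's floor (on the surface), 135 mm above the counter when level. The steel pan is 138 mm wide inside (x) and 100 mm long (y), with walls 26 mm high on three sides, open at the lip. y points to the lip, the chute and the carousel, z up from the floor
- pan_hinge (a point): middle of the pan's hinge line, at its lip, level with its floor; 160 mm out from the carousel's axis; the hinge runs along the pan's width. Two uprights stand 80 to 92 mm either side of this point, up to 142 mm above the counter
- pan_bar (a point): middle of the pan's handle: a round black bar 12 mm thick, parallel to the hinge, 147 mm outwards from the hinge and 12 mm above the pan's floor level; 90 mm are free between its two arms, and 38 mm between the bar and the pan's back wall
- key_small (a joint): travel of the small key, 0 up to 0.006 m fully pressed; it springs back. Pushing it down takes 1.2 N at first and 4 N fully down; a press counts from 4 mm
- key_small_top (a point): centre of the top of the small key's round grey cap, 18 mm in diameter, 32 mm above the counter when up; it stands 10 mm above its black housing. The three keys stand 52 mm apart in a row on an aluminium plate, in varying order
- key_medium (a joint): travel of the medium key, 0 up to 0.006 m fully pressed; it springs back. Pushing it down takes 1.2 N at first and 4 N fully down; a press counts from 4 mm
- key_medium_top (a point): centre of the top of the medium key's round grey cap, 26 mm in diameter, 32 mm above the counter when up; it stands 10 mm above its black housing. The three keys stand 52 mm apart in a row on an aluminium plate, in varying order
- key_large (a joint): travel of the large key, 0 up to 0.006 m fully pressed; it springs back. Pushing it down takes 1.2 N at first and 4 N fully down; a press counts from 4 mm
- key_large_top (a point): centre of the top of the large key's round grey cap, 34 mm in diameter, 32 mm above the counter when up; it stands 10 mm above its black housing. The three keys stand 52 mm apart in a row on an aluminium plate, in varying order
- glass_tube: bystander: cracked glass tube with black base, upright, 38 mm across, 92 mm tall; origin under its centre
- socket_block: bystander: red phenolic socket block, 40 x 40 x 18 mm; origin under its centre
- nut_driver: bystander: nut driver lying along its x axis, 190 mm long, 26 mm thick; origin under its middle
Mind the look-alikes: they are no part of the job. Leave any green look-alike of the shield2 alone.

How it is judged:
On the way, in this order (a step that is already met when the one before it is completed fails the run):
1. every shield lies in the level pan, with the shield compartment under the chute (x of shield1 in the frame of pan_floor between -0.075 and 0.075 m and y of shield1 in the frame of pan_floor between -0.055 and 0.055 m and z of shield1 in the frame of pan_floor between 0 and 0.04 m and x of shield2 in the frame of pan_floor between -0.075 and 0.075 m and y of shield2 in the frame of pan_floor between -0.055 and 0.055 m and z of shield2 in the frame of pan_floor between 0 and 0.04 m and x of shield3 in the frame of pan_floor between -0.075 and 0.075 m and y of shield3 in the frame of pan_floor between -0.055 and 0.055 m and z of shield3 in the frame of pan_floor between 0 and 0.04 m and x of shield4 in the frame of pan_floor between -0.075 and 0.075 m and y of shield4 in the frame of pan_floor between -0.055 and 0.055 m and z of shield4 in the frame of pan_floor between 0 and 0.04 m and value of joint pan below 0.1 rad and horizontal distance between shield_bin and chute_out below 0.025 m), for 0.2 s.
2. the pan is tipped, with the shield compartment under the chute (value of joint pan above 0.5 rad and horizontal distance between shield_bin and chute_out below 0.025 m), for 0.1 s.
3. every shield is in the shield compartment and the pan is back down (x of each of shield1, shield2, shield3, shield4 in the frame of hub above 0.003 m and y of each of shield1, shield2, shield3, shield4 in the frame of hub above 0.003 m and horizontal distance between each of shield1, shield2, shield3, shield4 and hub below 0.14 m and height (world z) of each of shield1, shield2, shield3, shield4 below 0.075 m and value of joint pan below 0.1 rad), for 0.3 s.
4. the small key is pressed (value of joint key_small above 0.004 m), for 0.04 s.
5. the medium key is pressed (value of joint key_medium above 0.004 m), for 0.04 s.
6. the large key is pressed (value of joint key_large above 0.004 m), for 0.04 s.
At the end, for the whole second after the job is handed in: every shield at rest in the shield compartment (centre at least 3 mm inside its dividers, inside the rim, lower than 75 mm above the counter), the pan level within 0.1 rad, all three keys up (less than 2 mm down) (all of step 3 and linear speed of each of shield1, shield2, shield3, shield4 below 0.05 m/s and value of joint each of key_small, key_medium, key_large below 0.002 m); the robot touches nothing.
It fails at once if the glass tube is moved more than 3 cm (distance of glass_tube from where it was at the start of the episode above 0.03 m).
It fails at once if the socket block is moved more than 3 cm (distance of socket_block from where it was at the start of the episode above 0.03 m).
It fails at once if the nut driver is moved more than 3 cm (distance of nut_driver from where it was at the start of the episode above 0.03 m).
It fails at once if two keys are down at once (value of joint each of key_small, key_medium above 0.003 m or value of joint each of key_small, key_large above 0.003 m or value of joint each of key_medium, key_large above 0.003 m).
Of shield1, shield2, shield3, shield4 only 3 to 4 are there at a start; the rules pass over those that are not, and their reading is None.
At some moment in a run one of shield1, shield2, shield3, shield4 may be knocked a few centimetres aside while the robot is not near it.
Once in a run the grip may slacken for a moment while it holds something.
It also fails if it takes over 208 s, if anything falls off the work surface, if the arm or the gripper's body presses on something with over 40 N, if the wrist force passes 120 N, or if a joint passes its speed limit or range.

## Robot

A 6-joint arm with a two-finger parallel gripper is mounted at the origin on the work surface. World frame = base frame: x ahead of the robot, y to its left, z up, the work surface at z = 0. Lengths are in m, angles in rad, forces in N, time in s.
With the tool pointing down it reaches from about 0.3 to 0.875 m from the base axis. Payload 6.4 kg.
Tool frame: the origin (TCP) lies midway between the tips of the shut fingers; the grasp point (between the pads) lies 19 mm behind it; z points along the fingers, y is the direction in which the jaws open and shut (so a half turn about z gives the same grasp; the last joint's range is limited). The gripper opens to 85 mm and grips with 20 to 120 N. Pads are 22 mm wide; open, the fingers measure 114 mm over their backs; the gripper's body (76 mm by 85 mm) begins 54 mm behind the grasp point. The pads swing forward as they close: fully open they stand 13 mm farther back than shut.
Start: joints at [0.995, 0.181, 1.607, -0, 1.354, -0.206], TCP at [0.208, 0.536, 0.231] pointing down, gripper open.
Joint ranges: [-2.99, 2.99], [-0.89, 2.07], [0.3, 2.58], [-1.14, 4.28], [0, 2.63], [-3.12, 3.12]. Speed limits (rad/s): [2.57, 2.57, 3.01, 3.14, 3.14, 3.14].

## Interface

Orientations are given as a unit quaternion [w, x, y, z].
In Python, from bench import ctrl, optics, ticket gives the robot as it stands. The module is installed in compiled form; this text tells all that it offers.
- The arm moves only by the tool step_arm, never from a script. Its argument "targets" is text: rows parted by semicolons, each of 6 numbers parted by spaces: the shift along the tool's x, y, z in mm, then the turn, a rotation vector about the tool's x, y, z in rad. In form: dx dy dz rx ry rz; .... A call has 1 to 8 rows; each row is the pose to reach, as a shift and turn from the pose commanded when the call began, along the tool's axes at that moment; what a row does not reach only later rows make up. A row lasts 1/8 s, in which the tool goes at most 62.5 mm and 10.7 degrees, less where a joint would pass 70% of its speed; a pose out of reach is approached as far as the arm can. A call with a gripper value outside its range is refused whole. "grip" is the opening in per cent of the stroke, from 0 (shut) to 100 (fully open), set as the call begins (left out, the last holds). The fingers move at their own pace and stop on an object; the grip force is fixed at half the most. Time passes only in rows, so rows that repeat a pose let the fingers close. It gives the time, the measured TCP pose, the force and the opening at its end, in the units of the state.
- ctrl.get_obs(): the state, without advancing time (a new reading comes with each control period).
- optics.camera(name): name is "side" or "top" or "wrist"; returns a dict with "image" (384x512x3 uint8, red, green, blue), "mtx" (3x3 intrinsics, pixels), "xyz" and "orientation" of the camera in the world. Camera axes: x right, y up, looking along -z (the intrinsics and any distortion apply to the point x, -y, -z); pixel columns grow to the right and rows downward; lengths in m; the calibration is good to about 2 mm. A picture is of the moment at which its call begins. There is no depth.
- ticket.hand_in(): hands the job in, once; it reports no verdict.
The state is a dict: "time_s": time; "q": joint angles; "dq": joint speeds; "joint_efforts": joint torques, N m; "eef_pos": TCP position; "eef_rot": TCP orientation; "wrist_force": force on the tool from outside, world axes, zero at the start; "torque": the same for the moment, N m; "opening": opening from 0.0 (shut) to 1.0 (fully open).
Only numpy, scipy, OpenCV 4.12 (cv2) and the standard library are available. Lean on these libraries where they do the work, as an engineer would, in place of code of your own. Each camera call takes 0.05 s, during which the arm holds its last target.

## Working session

There is one attempt and no reset: what is moved stays moved. The work goes in short steps, Python scripts to look and compute and a tool call to move; the robot and the scene stay as the last step left them, time stands still between calls to the robot, and variables do not carry over. Pictures are saved under pics/ and viewed, and the job is handed in when it is done.

Besides the shell and the picture viewer there is one more tool, called after "Emit:" by a JSON object that holds its "method" and its "body", one argument or row to a line. step_arm: Moves the arm, as the interface text tells. Its arguments: {"type":"object","properties":{"targets":{"type":"string"},"grip":{"type":"number"}},"required":["targets"]}

```bash
mkdir -p pics
cat > h.py <<'E'
import numpy as np, cv2
from scipy.spatial.transform import Rotation as R
from bench import ctrl, optics, ticket
def quat(q): return R.from_quat([q[1],q[2],q[3],q[0]])
def snap(n,fn=None):
    c=optics.camera(n)
    if fn: cv2.imwrite('pics/'+fn,cv2.cvtColor(c['image'],cv2.COLOR_RGB2BGR))
    return c
def ray(c,u,v):
    K=np.array(c['mtx']); d=np.linalg.inv(K)@np.array([u,v,1.0]); d=np.array([d[0],-d[1],-d[2]])
    return np.array(c['xyz']),quat(c['orientation']).apply(d)
def onplane(c,u,v,z):
    o,d=ray(c,u,v); return o+d*(z-o[2])/d[2]
def proj(c,p):
    x=quat(c['orientation']).inv().apply(np.array(p)-np.array(c['xyz'])); K=np.array(c['mtx'])
    q=K@np.array([x[0],-x[1],-x[2]]); return q[:2]/q[2]
def tri(obs):
    A=np.zeros((3,3));b=np.zeros(3)
    for c,u,v in obs:
        o,d=ray(c,u,v);d=d/np.linalg.norm(d);P=np.eye(3)-np.outer(d,d);A+=P;b+=P@o
    p=np.linalg.solve(A,b)
    return p,[np.round(proj(c,p)-[u,v],1) for c,u,v in obs]
E
python3 - <<'E'
from h import *
for n in ['side','top','wrist']:
    c=snap(n,n+'1.png'); print(n,{k:v for k,v in c.items() if k!='image'})
print(ctrl.get_obs())
E
```

```text
side {'mtx': array([[407.84135042,   0.        , 256.9773677 ],
       [  0.        , 407.84135042, 197.04055506],
       [  0.        ,   0.        ,   1.        ]]), 'xyz': array([ 0.23257609, -0.86327367,  0.81284203]), 'orientation': array([ 0.8819107 ,  0.4372727 , -0.07018851, -0.16155394])}
top {'mtx': array([[490.80207991,   0.        , 256.83787325],
       [  0.        , 490.80207991, 194.33247202],
       [  0.        ,   0.        ,   1.        ]]), 'xyz': array([0.45063327, 0.00279361, 1.28650304]), 'orientation': array([-0.70281878, -0.01439773,  0.02151473,  0.71089773])}
wrist {'mtx': array([[279.25291507,   0.        , 255.07692968],
       [  0.        , 279.25291507, 192.3454547 ],
       [  0.        ,   0.        ,   1.        ]]), 'xyz': array([0.13214629, 0.56459141, 0.37346946]), 'orientation': array([ 0.81489846, -0.13048091, -0.08700475,  0.55798333])}
{'time_s': 0.15, 'q': array([ 9.94699790e-01,  1.81373733e-01,  1.60777881e+00, -2.35811335e-06,
        1.35378834e+00, -2.06293415e-01]), 'dq': array([ 0.00046105, -0.00292303, -0.0025314 ,  0.00072736, -0.00060823,
        0.0006473 ]), 'joint_efforts': array([-7.16563960e-06, -4.45264685e+01, -3.51685238e+01, -4.57770821e-04,
        5.93682693e-03,  5.59722116e-05]), 'eef_pos': array([0.20757028, 0.53577653, 0.23058898]), 'eef_rot': array([-2.55972732e-04,  1.83849481e-01,  9.82954177e-01, -6.23630717e-04]), 'wrist_force': array([ 0.17357057,  0.00511382, -0.15441051]), 'torque': array([-0.004195  ,  0.02520704, -0.01894773]), 'opening': 1.0005144048472805}
```

View pics/top1.png

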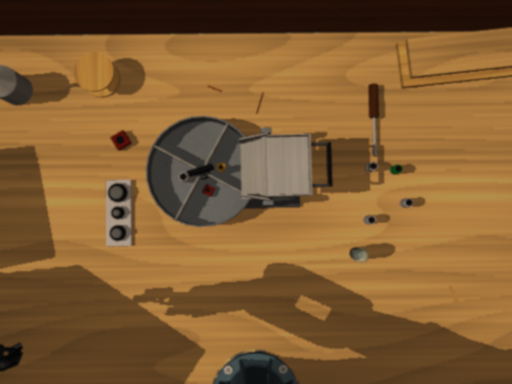

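View pics/side1.png

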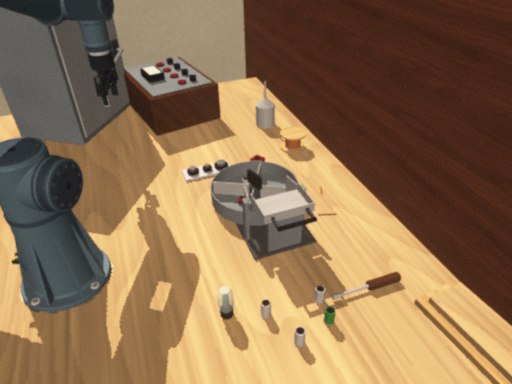

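View pics/wrist1.png

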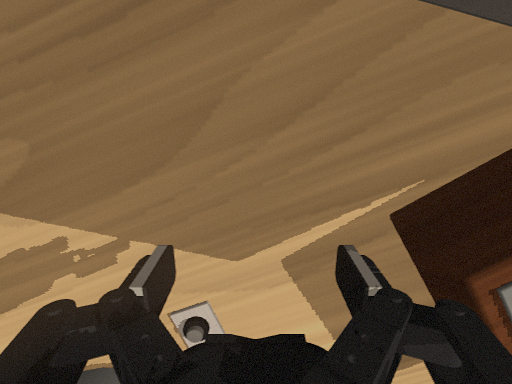

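Run:
```python
import cv2
t=cv2.imread('pics/top1.png')
cv2.imwrite('pics/t1a.png',cv2.resize(t[100:250,90:340],None,fx=3.2,fy=3.2,interpolation=cv2.INTER_CUBIC))
cv2.imwrite('pics/t1b.png',cv2.resize(t[70:275,330:430],None,fx=2.9,fy=2.9,interpolation=cv2.INTER_CUBIC))
t=cv2.imread('pics/side1.png')
cv2.imwrite('pics/s1a.png',cv2.resize(t[140:265,170:330],None,fx=4,fy=4,interpolation=cv2.INTER_CUBIC))
cv2.imwrite('pics/s1b.png',cv2.resize(t[260:365,200:410],None,fx=3.5,fy=3.5,interpolation=cv2.INTER_CUBIC))
```

```text
(no output)
```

View pics/t1a.png

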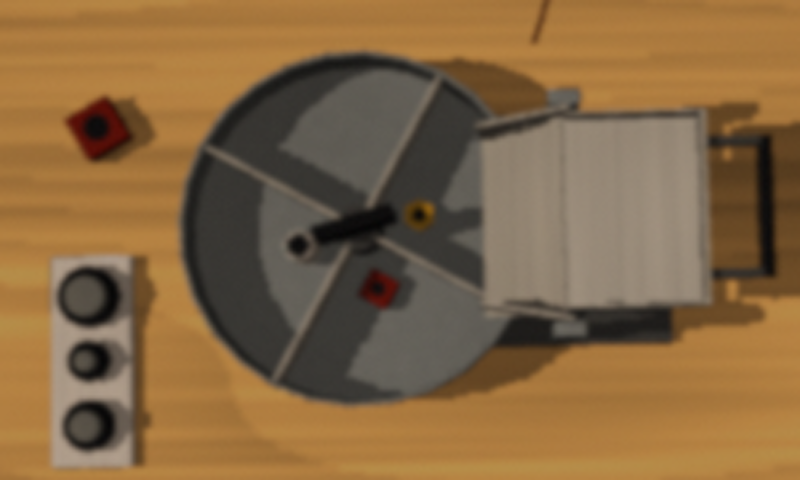

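View pics/t1b.png

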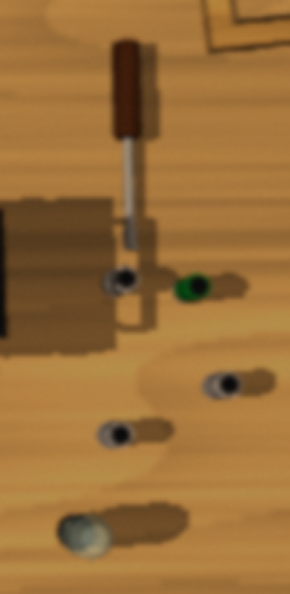

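View pics/s1a.png

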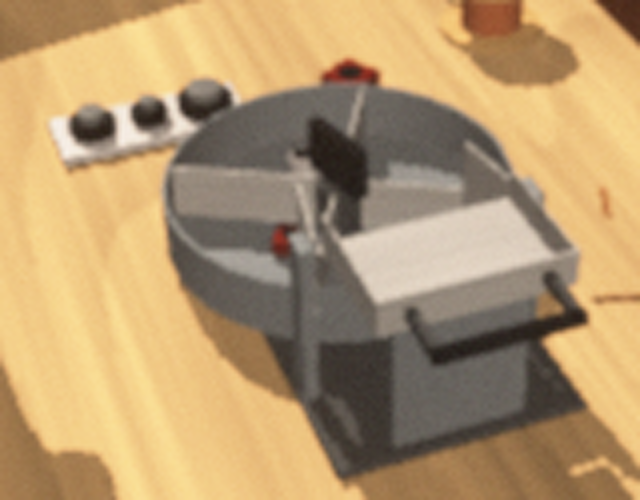

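View pics/s1b.png

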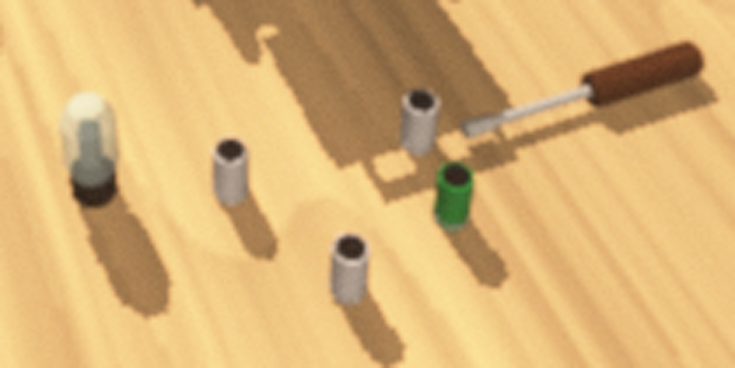

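Run:
```python
from h import *
t=snap('top');s=snap('side')
def T(x,y,a='a'):
    o,f=((90,100),3.2) if a=='a' else ((330,70),2.9)
    return (t,(x+.5)/f-.5+o[0],(y+.5)/f-.5+o[1])
def S(x,y,a='a'):
    o,f=((170,140),4) if a=='a' else ((200,260),3.5)
    return (s,(x+.5)/f-.5+o[0],(y+.5)/f-.5+o[1])
def show(n,A,B):
    p,r=tri([A,B]);print(n,np.round(p,4),r)
show('shA',T(125,279,'b'),S(421,100,'b'))
show('shB',T(230,384,'b'),S(351,247,'b'))
show('shC',T(121,435,'b'),S(231,149,'b'))
show('green',T(199,286,'b'),S(456,175,'b'))
show('bar end+x',T(767,140),S(582,312))
show('bar end-x',T(767,270),S(432,353))
show('backwall +x top',T(703,111),S(577,253))
show('backwall -x top',T(708,302),S(380,308))
show('sample',T(298,245),S(298,158))
show('kL',T(89,296),S(204,93))
show('kS',T(89,360),S(149,108))
show('kM',T(88,425),S(93,119))
show('bar tip far',T(315,240),S(318,125))
show('bar tip near',T(395,214),S(365,163))
```

```text
shA [ 0.5838 -0.307   0.0424] [array([ 0.1, -0.2]), array([-0.3,  0. ])]
shB [ 0.4898 -0.3964  0.044 ] [array([ 0. , -0.1]), array([-0.1,  0. ])]
shC [ 0.4469 -0.2999  0.044 ] [array([ 0.1, -0.3]), array([-0.3,  0. ])]
green [ 0.5763 -0.3716  0.0436] [array([ 0. , -0.1]), array([-0.1,  0. ])]
bar end+x [ 0.6263 -0.1799  0.1504] [array([ 0.1, -0.4]), array([-0.4,  0.1])]
bar end-x [ 0.529  -0.1778  0.1466] [array([-0.2,  0.7]), array([ 0.7, -0.1])]
backwall +x top [ 0.6466 -0.1326  0.1568] [array([ 0.1, -0.2]), array([-0.2,  0. ])]
backwall -x top [ 0.5086 -0.1343  0.1542] [array([ 0.1, -0.5]), array([-0.5,  0.1])]
sample [0.5594 0.1762 0.0542] [array([-0.2,  0.6]), array([ 0.5, -0.1])]
kL [0.5251 0.348  0.0224] [array([ 0.1, -0.3]), array([-0.2,  0. ])]
kS [0.4739 0.3489 0.0182] [array([ 0.1, -0.3]), array([-0.2,  0. ])]
kM [0.4224 0.3493 0.0189] [array([ 0.1, -0.6]), array([-0.4,  0. ])]
bar tip far [0.5647 0.1557 0.0971] [array([ 0.5, -1.6]), array([-1.3,  0.1])]
bar tip near [0.5828 0.0954 0.0953] [array([ 0.3, -1.1]), array([-0.9,  0.1])]
```

```bash
cat >> h.py <<'E'
def go(x,y,z,psi=None):
    o=ctrl.get_obs(); r=quat(o['eef_rot']); 
    d=r.inv().apply(np.array([x,y,z])-o['eef_pos'])*1000
    xa=r.apply([1,0,0]); cur=np.arctan2(xa[1],xa[0]); za=r.apply([0,0,1])
    print('pos',np.round(o['eef_pos'],4),'psi',round(cur,3),'tilt',np.round(za[:2],4),'q1,q6',np.round(o['q'][[0,5]],3),'open',round(o['opening'],3),'t',o['time_s'],'F',np.round(o['wrist_force'],1))
    print('shift mm',np.round(d,1), 'rz', None if psi is None else round(-(psi-cur),3))
E
python3 - <<'E'
from h import *
t=snap('top')
g=cv2.cvtColor(t['image'],cv2.COLOR_RGB2GRAY)
def T(x,y): return ((x+.5)/3.2-.5+90,(y+.5)/3.2-.5+100)
for n,(x,y),z in [('rimL',(182,228),.066),('rimT',(350,52),.066),('rimB',(350,404),.066),('bar1',(313,240),.106),('bar2',(396,213),.106),('sample',(298,245),.062),('kL',(89,296),.032),('kS',(89,360),.032),('kM',(88,425),.032),('barp',(767,140),.147),('barm',(767,270),.147),('upr+',(562,98),.142),('upr-',(570,328),.142)]:
    print(n,np.round(onplane(t,*T(x,y),z),4))
go(.576,.128,.23,-1.22)
E
```

```text
rimL [0.5741 0.2642 0.066 ]
rimT [0.7111 0.1328 0.066 ]
rimB [0.4358 0.1344 0.066 ]
bar1 [0.5599 0.1572 0.106 ]
bar2 [0.5797 0.0946 0.106 ]
sample [0.5602 0.1747 0.062 ]
kL [0.5239 0.3455 0.032 ]
kS [0.4728 0.3454 0.032 ]
kM [0.4212 0.346  0.032 ]
barp [ 0.6259 -0.1801  0.147 ]
barm [ 0.5306 -0.1783  0.147 ]
upr+ [ 0.6593 -0.0307  0.142 ]
upr- [ 0.4902 -0.0344  0.142 ]
pos [0.2077 0.536  0.231 ] psi 2.772 tilt [-0.0004 -0.0005] q1,q6 [ 0.995 -0.206] open 1.003 t 0.3 F [-0.1 -0.4  0. ]
shift mm [-490.9 -247.3    1.1] rz 3.992
```

Emit:
{"method": "step_arm", "body": {
  "targets": "-490 -246 0 0 0 1.4; -490 -246 0 0 0 1.4; -490 -246 0 0 0 1.4; -490 -246 0 0 0 1.4; -490 -246 0 0 0 1.4; -490 -246 0 0 0 1.4; -490 -246 0 0 0 1.4; -490 -246 0 0 0 1.4",
  "grip": 60
}}

```text
time_s: 1.3
eef_pos: [0.5446, 0.1638, 0.2315]
eef_rot: [0.0, 0.775, 0.632, 0.0]
wrist_force: [0.5, 0.6, -0.0]
opening: 0.604
```

Emit:
{"method": "step_arm", "body": {
  "targets": "0 0 0 0 0 1.4; 0 0 0 0 0 1.4; 0 0 0 0 0 1.4; 0 0 0 0 0 1.4; 0 0 0 0 0 1.4; 0 0 0 0 0 1.4; 0 0 0 0 0 1.4; 0 0 0 0 0 1.4"
}}

```text
time_s: 2.3
eef_pos: [0.5433, 0.1655, 0.2312]
eef_rot: [0.0, 1.0, -0.016, -0.0]
wrist_force: [0.8, -0.0, 0.5]
opening: 0.599
```

Run:
```python
from h import *
go(.574,.126,.23,-1.22)
```

```text
pos [0.5433 0.1655 0.2312] psi -0.032 tilt [-0.0001 -0.    ] q1,q6 [0.087 1.69 ] open 0.599 t 2.3 F [ 0.8 -0.   0.5]
shift mm [31.9 38.5  1.2] rz 1.188
```

Emit:
{"method": "step_arm", "body": {
  "targets": "32 39 0 0 0 1.22; 32 39 0 0 0 1.22; 32 39 0 0 0 1.22; 32 39 0 0 0 1.22; 32 39 0 0 0 1.22; 32 39 0 0 0 1.22; 32 39 0 0 0 1.22; 32 39 0 0 0 1.22"
}}

```text
time_s: 3.3
eef_pos: [0.5742, 0.1256, 0.2312]
eef_rot: [0.0, 0.812, -0.584, -0.0]
wrist_force: [0.8, -0.8, 0.0]
opening: 0.604
```

Run:
```python
from h import *
go(.574,.126,.23,-1.22)
c=snap('wrist','w2.png')
for p in [(.574,.126,.106),(.5599,.1572,.106),(.5797,.0946,.106),(.5602,.1747,.062)]: print(proj(c,p))
```

```text
pos [0.5742 0.1256 0.2312] psi -1.247 tilt [-0.0002  0.    ] q1,q6 [0.014 2.832] open 0.604 t 3.3 F [ 0.8 -0.8  0. ]
shift mm [-0.4  0.1  1.2] rz -0.027
[253.50689991 185.37587895]
[256.90883051 216.78576322]
[258.15954225 154.051189  ]
[251.74500235 215.10554365]
```

View pics/w2.png

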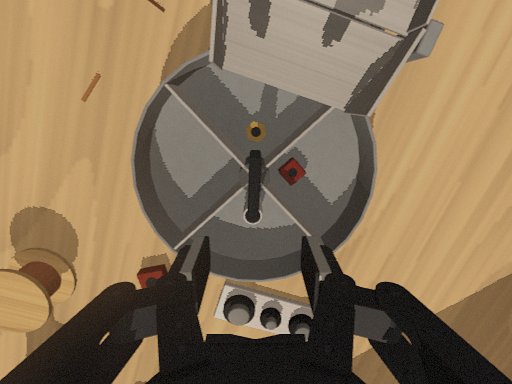

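Run:
```python
from h import *
w=snap('wrist');t=snap('top','top2.png')
cv2.imwrite('pics/w2z.png',cv2.cvtColor(cv2.resize(w['image'][130:230,210:310],None,fx=6,fy=6,interpolation=cv2.INTER_CUBIC),cv2.COLOR_RGB2BGR))
```

```text
(no output)
```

View pics/w2z.png

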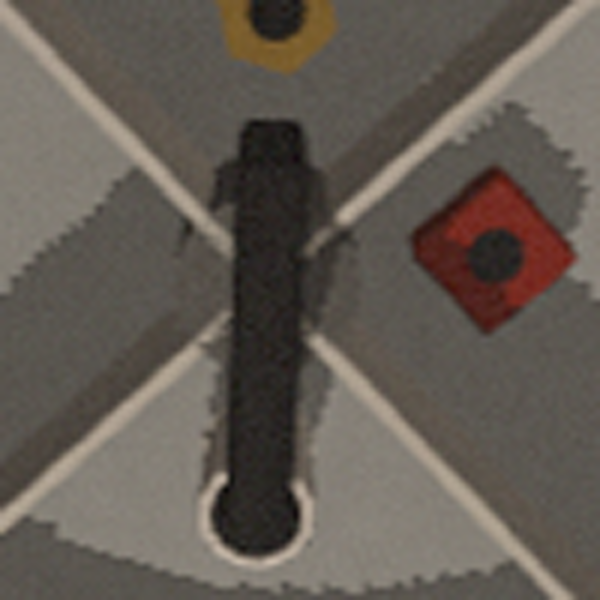

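Run:
```python
from h import *
w=snap('wrist');t=snap('top')
f=lambda x,y:((x+.5)/6-.5+210,(y+.5)/6-.5+130)
print(np.round(w['xyz'],4))
L=[((0,10),(560,600)),((600,0),(0,525))]
def ln(a,b): return np.cross([*f(*a),1],[*f(*b),1])
i=np.cross(ln(*L[0]),ln(*L[1]));i=i[:2]/i[2]
print(i)
for z in (.06,.066):
  print(onplane(w,*i,z))
for l in L:
    a,b=[onplane(w,*f(*p),.066) for p in l]; print('div dir',np.degrees(np.arctan2(*(b-a)[1::-1]))%180)
for p in [(272,165),(272,120),(265,490),(256,515)]:
    print(p,onplane(w,*f(*p),.106),onplane(w,*f(*p),.062))
# top view dividers
T=lambda x,y:((x+.5)/3.2-.5+90,(y+.5)/3.2-.5+100)
P=[T(208,148),T(483,290),T(438,75),T(276,382)]
i=np.cross(np.cross([*P[0],1],[*P[1],1]),np.cross([*P[2],1],[*P[3],1]));i=i[:2]/i[2]
print('top',onplane(t,*i,.066))
for a,b in((0,1),(2,3)):
    d=onplane(t,*P[b],.066)-onplane(t,*P[a],.066);print(np.degrees(np.arctan2(d[1],d[0]))%180)
```

```text
[0.5985 0.0499 0.3742]
[254.08950617 178.1404321 ]
[0.57198151 0.13052341 0.06      ]
[0.57248737 0.12898394 0.066     ]
div dir 151.02416739033555
div dir 60.64146205949324
(272, 165) [0.58179527 0.09842139 0.106     ] [0.57905936 0.10638073 0.062     ]
(272, 120) [0.58411113 0.09151038 0.106     ] [0.58175514 0.09833599 0.062     ]
(265, 490) [0.56498336 0.15238377 0.106     ] [0.55948949 0.16919555 0.062     ]
(256, 515) [0.564988   0.15728878 0.106     ] [0.55949489 0.17490521 0.062     ]
top [0.57442977 0.12697693 0.066     ]
62.020705882202336
151.89432937484605
```

Run:
```python
from h import *
go(.5737,.1270,.076,-1.286)
```

```text
pos [0.5743 0.1256 0.2313] psi -1.247 tilt [-0.  0.] q1,q6 [0.014 2.831] open 0.601 t 3.55 F [-0.7 -1.   0.6]
shift mm [-1.500e+00  1.000e-01  1.553e+02] rz 0.039
```

Emit:
{"method": "step_arm", "body": {
  "targets": "-1 0 55 0 0 0.04; -1 0 105 0 0 0.04; -1 0 145 0 0 0.04; -1 0 155 0 0 0.04; -1 0 155 0 0 0.04; -1 0 155 0 0 0.04"
}}

```text
time_s: 4.3
eef_pos: [0.5756, 0.1266, 0.0785]
eef_rot: [-0.001, 0.8, -0.6, 0.001]
wrist_force: [-0.2, -0.5, 0.1]
opening: 0.6
```

Emit:
{"method": "step_arm", "body": {
  "targets": "0 0 0 0 0 0; 0 0 0 0 0 0; 0 0 0 0 0 0; 0 0 0 0 0 0; 0 0 0 0 0 0",
  "grip": 5
}}

```text
time_s: 4.92
eef_pos: [0.5752, 0.1267, 0.0775]
eef_rot: [-0.001, 0.8, -0.6, 0.001]
wrist_force: [2.9, 2.6, 5.2]
opening: 0.128
```

Run:
```python
from h import *
go(.5737,.1270,.076,1.571)
```

```text
pos [0.5752 0.1267 0.0775] psi -1.288 tilt [0.0028 0.0003] q1,q6 [0.015 2.874] open 0.128 t 4.925 F [2.9 2.6 5.2]
shift mm [-0.7  1.4  1.5] rz -2.859
```

Emit:
{"method": "step_arm", "body": {
  "targets": "0 0 0 0 0 -0.15; 0 0 0 0 0 -0.32; 0 0 0 0 0 -0.5; 0 0 0 0 0 -0.68; 0 0 0 0 0 -0.86; 0 0 0 0 0 -1.04; 0 0 0 0 0 -1.22; 0 0 0 0 0 -1.4"
}}

```text
time_s: 5.92
eef_pos: [0.5772, 0.1295, 0.0775]
eef_rot: [-0.002, 0.998, 0.059, 0.004]
wrist_force: [12.7, 14.9, -3.6]
opening: 0.128
```

Emit:
{"method": "step_arm", "body": {
  "targets": "0 0 0 0 0 -0.18; 0 0 0 0 0 -0.36; 0 0 0 0 0 -0.54; 0 0 0 0 0 -0.72; 0 0 0 0 0 -0.9; 0 0 0 0 0 -1.08; 0 0 0 0 0 -1.26; 0 0 0 0 0 -1.4"
}}

```text
time_s: 6.92
eef_pos: [0.5747, 0.1319, 0.0775]
eef_rot: [-0.002, 0.726, 0.688, 0.004]
wrist_force: [2.5, 23.3, 7.1]
opening: 0.13
```

Run:
```python
from h import *
go(.5737,.1270,.076,1.571)
c=snap('top','top3.png')
cv2.imwrite('pics/t3a.png',cv2.cvtColor(cv2.resize(c['image'][100:250,90:340],None,fx=3.2,fy=3.2,interpolation=cv2.INTER_CUBIC),cv2.COLOR_RGB2BGR))
```

```text
pos [0.5747 0.1319 0.0775] psi 1.517 tilt [0.0029 0.0078] q1,q6 [0.02  0.069] open 0.13 t 6.925 F [ 2.5 23.3  7.1]
shift mm [-4.9 -0.7  1.5] rz -0.054
```

View pics/t3a.png

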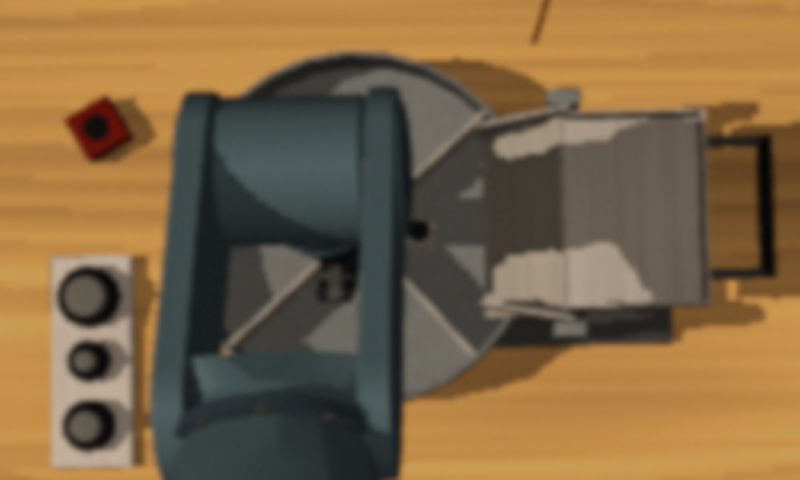

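Emit:
{"method": "step_arm", "body": {
  "targets": "2 0 0 0 0 -0.06; 3 0 0 0 0 -0.06; 3 0 0 0 0 -0.06"
}}

```text
time_s: 7.35
eef_pos: [0.5745, 0.1319, 0.0775]
eef_rot: [-0.001, 0.706, 0.708, 0.002]
wrist_force: [0.4, 10.9, 8.0]
opening: 0.129
```

Emit:
{"method": "step_arm", "body": {
  "targets": "0 0 0 0 0 0; 0 0 0 0 0 0; 0 0 0 0 0 0; 0 0 -60 0 0 0; 0 0 -122 0 0 0; 0 0 -172 0 0 0; 0 0 -172 0 0 0",
  "grip": 55
}}

```text
time_s: 8.22
eef_pos: [0.5769, 0.1293, 0.2538]
eef_rot: [0.003, 0.707, 0.707, 0.003]
wrist_force: [0.4, -0.2, -0.3]
opening: 0.55
```

Run:
```python
from h import *
go(.4469,-.20,.25,np.pi)
c=snap('wrist','w4.png')
```

```text
pos [0.5769 0.1293 0.2538] psi 1.571 tilt [0.0097 0.    ] q1,q6 [0.02  0.019] open 0.55 t 8.225 F [ 0.4 -0.2 -0.3]
shift mm [-329.2 -130.3    2.6] rz -1.57
```

View pics/w4.png

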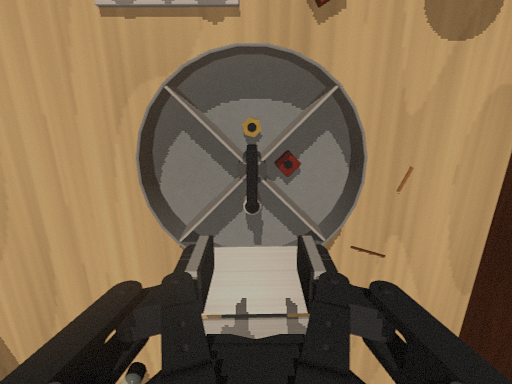

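Emit:
{"method": "step_arm", "body": {
  "targets": "-350 -130 0 0 0 -1.4; -350 -130 0 0 0 -1.4; -350 -130 0 0 0 -1.4; -350 -130 0 0 0 -1.4; -350 -130 0 0 0 -1.4; -350 -130 0 0 0 -1.4; -350 -130 0 0 0 -1.4; -350 -130 0 0 0 -1.4"
}}

```text
time_s: 9.28
eef_pos: [0.4424, -0.2225, 0.246]
eef_rot: [-0.002, 0.094, 0.996, 0.001]
wrist_force: [-0.0, 1.3, 0.0]
opening: 0.554
```

Run:
```python
from h import *
go(.4469,-.30,.12,np.pi)
c=snap('wrist','w5.png');t=snap('top','t5.png');s=snap('side','s5.png')
cv2.imwrite('pics/t5b.png',cv2.resize(cv2.imread('pics/t5.png')[70:275,330:430],None,fx=2.9,fy=2.9,interpolation=cv2.INTER_CUBIC))
cv2.imwrite('pics/s5b.png',cv2.resize(cv2.imread('pics/s5.png')[260:365,200:410],None,fx=3.5,fy=3.5,interpolation=cv2.INTER_CUBIC))
```

```text
pos [ 0.4424 -0.2225  0.246 ] psi 2.953 tilt [-0.0033  0.002 ] q1,q6 [-0.706 -2.088] open 0.554 t 9.275 F [-0.   1.3  0. ]
shift mm [-19.4 -75.4 125.8] rz -0.189
```

View pics/w5.png

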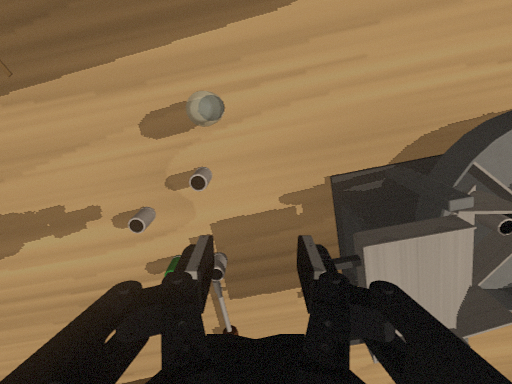

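View pics/t5b.png

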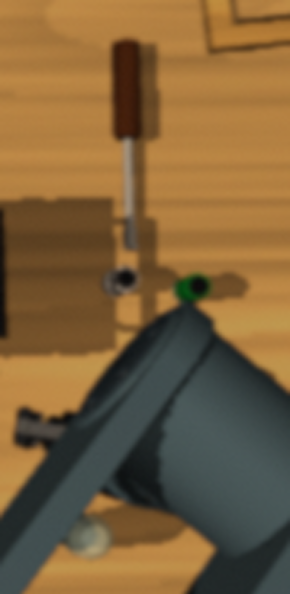

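View pics/s5b.png

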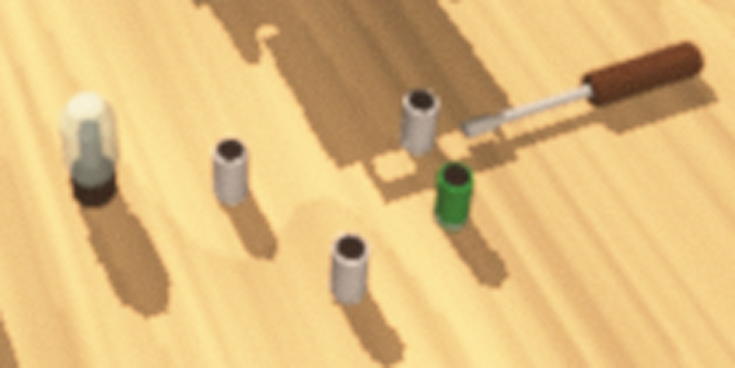

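Run:
```python
from h import *
w=snap('wrist');s=snap('side');t=snap('top')
S=lambda x,y:(s,(x+.5)/3.5-.5+200,(y+.5)/3.5-.5+260)
T=lambda x,y:(t,(x+.5)/2.9-.5+330,(y+.5)/2.9-.5+70)
print('glass base',onplane(*S(93,190),.01))
print('driver tip',onplane(*T(130,246),.01),onplane(*S(468,130),.01))
for n,a,b in [('C',(199,182),S(231,149)),('B',(137,225),S(351,247)),('A',(218,272),S(421,100))]:
    print(n,tri([(w,*a),b]), onplane(w,*a,.044),onplane(*b,.044))
go(.4469,-.30,.12,np.pi)
```

```text
glass base [ 0.35797788 -0.27345946  0.01      ]
driver tip [ 0.61654798 -0.3200841   0.01      ] [ 0.61751944 -0.31940308  0.01      ]
C (array([ 0.44814866, -0.29652157,  0.03899376]), [array([0.1, 0.6]), array([-0.3,  0.1])]) [ 0.44609518 -0.295132    0.044     ] [ 0.44762874 -0.30007567  0.044     ]
B (array([ 0.49028641, -0.39463593,  0.04070174]), [array([0.1, 0.5]), array([-0.3,  0.2])]) [ 0.48831504 -0.39273006  0.044     ] [ 0.4899663  -0.39647604  0.044     ]
A (array([ 0.58576837, -0.30423528,  0.03786426]), [array([0.1, 0.5]), array([-0.2,  0.2])]) [ 0.58108569 -0.30251444  0.044     ] [ 0.58374332 -0.30830311  0.044     ]
pos [ 0.4443 -0.2199  0.2475] psi 2.949 tilt [-0.0012  0.001 ] q1,q6 [-0.7   -2.078] open 0.545 t 9.575 F [-0.   0.7 -0. ]
shift mm [-18.  -78.2 127.4] rz -0.193
```

Emit:
{"method": "step_arm", "body": {
  "targets": "-18 -78 50 0 0 -0.19; -18 -78 100 0 0 -0.19; -18 -78 150 0 0 -0.19; -18 -78 160 0 0 -0.19; -18 -78 160 0 0 -0.19"
}}

```text
time_s: 10.2
eef_pos: [0.4478, -0.3002, 0.0889]
eef_rot: [-0.0, 0.0, 1.0, 0.0]
wrist_force: [1.0, -0.1, 0.5]
opening: 0.549
```

Run:
```python
from h import *
go(.447,-.299,.015,np.pi)
```

```text
pos [ 0.4478 -0.3002  0.0889] psi 3.141 tilt [-0.0003  0.0003] q1,q6 [-0.811 -2.381] open 0.549 t 10.2 F [ 1.  -0.1  0.5]
shift mm [ 0.8  1.2 73.9] rz -0.0
```

Emit:
{"method": "step_arm", "body": {
  "targets": "1 1 40 0 0 0; 1 1 68 0 0 0; 1 1 74 0 0 0; 1 1 74 0 0 0"
}}

```text
time_s: 10.7
eef_pos: [0.4478, -0.3005, 0.0164]
eef_rot: [0.001, -0.0, 1.0, -0.001]
wrist_force: [0.5, -0.1, 0.4]
opening: 0.55
```

Emit:
{"method": "step_arm", "body": {
  "targets": "0 0 0 0 0 0; 0 0 0 0 0 0; 0 0 0 0 0 0; 0 0 0 0 0 0; 0 0 0 0 0 0",
  "grip": 15
}}

```text
time_s: 11.32
eef_pos: [0.4476, -0.3007, 0.0164]
eef_rot: [0.001, 0.0, 1.0, -0.001]
wrist_force: [-0.0, 1.0, 7.7]
opening: 0.261
```

Emit:
{"method": "step_arm", "body": {
  "targets": "0 0 -60 0 0 0; 0 0 -120 0 0 0; 0 0 -180 0 0 0; 0 0 -215 0 0 0; 0 0 -215 0 0 0"
}}

```text
time_s: 11.95
eef_pos: [0.4481, -0.3013, 0.2342]
eef_rot: [0.003, 0.0, 1.0, -0.003]
wrist_force: [-0.7, -0.6, -1.4]
opening: 0.262
```

Run:
```python
from h import *
c=snap('wrist','w6.png')
go(.610,-.075,.23,np.pi)
```

```text
pos [ 0.447  -0.3003  0.2315] psi 3.141 tilt [ 0.003  -0.0032] q1,q6 [-0.812 -2.382] open 0.263 t 12.0 F [-1.5  0.4 -1.1]
shift mm [-162.9  225.3    1.2] rz -0.0
```

View pics/w6.png

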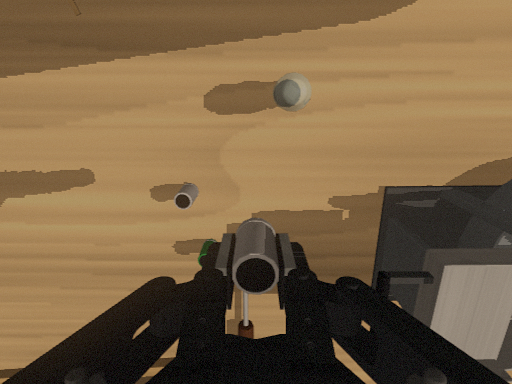

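Emit:
{"method": "step_arm", "body": {
  "targets": "-20 40 0 0 0 0; -57 79 0 0 0 0; -93 129 0 0 0 0; -130 180 0 0 0 0; -163 225 0 0 0 0; -163 225 0 0 0 0; -163 225 0 0 0 0"
}}

```text
time_s: 12.88
eef_pos: [0.6085, -0.0744, 0.2275]
eef_rot: [-0.002, -0.0, 1.0, 0.0]
wrist_force: [-0.4, -0.0, 0.4]
opening: 0.261
```

Run:
```python
from h import *
c=snap('wrist','w7.png')
s=snap('side','s7.png')
cv2.imwrite('pics/s7b.png',cv2.resize(cv2.imread('pics/s7.png')[120:365,170:410],None,fx=2.4,fy=2.4,interpolation=cv2.INTER_CUBIC))
go(.613,-.075,.154,np.pi)
```

```text
pos [ 0.6085 -0.0756  0.2283] psi 3.14 tilt [-0.0018  0.0002] q1,q6 [-0.317 -1.886] open 0.261 t 12.975 F [ 0.3 -0.3 -0.1]
shift mm [-4.6  0.6 74.3] rz -0.002
```

View pics/w7.png

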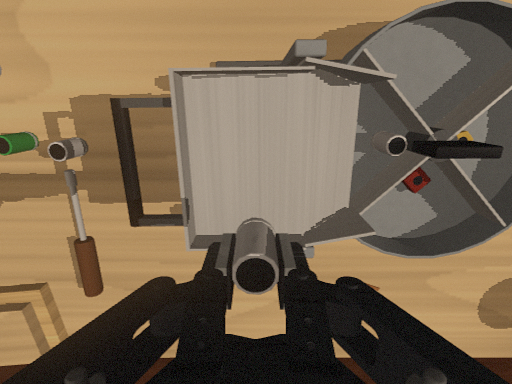

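View pics/s7b.png

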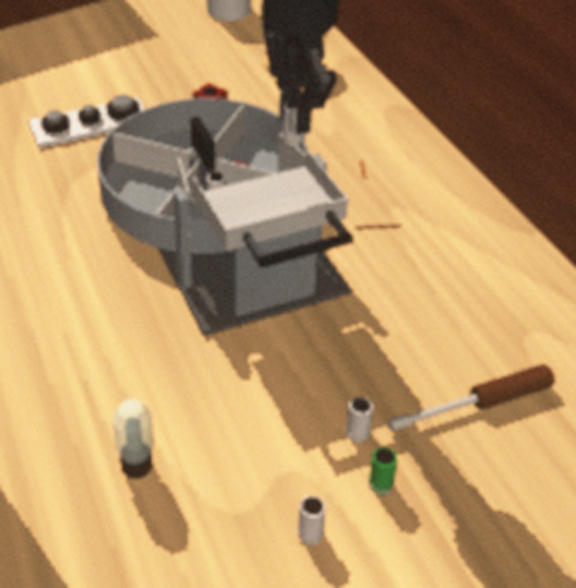

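Run:
```python
from h import *
w=snap('wrist')
for n,p,z in [('bk-x',(177,71),.161),('bk+x',(190,246),.161),('lip-x',(357,80),.135),('lip+x',(352,206),.135),('bar-x',(118,101),.147),('bar+x',(136,224),.147),('sample',(397,145),.062),('hubbar far',(498,151),.106),('hub near',(415,147),.106)]:
    print(n,np.round(onplane(w,*p,z),4))
```

```text
bk-x [ 0.5072 -0.1302  0.161 ]
bk+x [ 0.6434 -0.1313  0.161 ]
lip-x [0.5116 0.0042 0.135 ]
lip+x [0.6175 0.0113 0.135 ]
bar-x [ 0.5268 -0.1808  0.147 ]
bar+x [ 0.6294 -0.1808  0.147 ]
sample [0.5733 0.0803 0.062 ]
hubbar far [0.5728 0.1551 0.106 ]
hub near [0.5688 0.0755 0.106 ]
```

Emit:
{"method": "step_arm", "body": {
  "targets": "-5 1 35 0 0 0; -5 1 60 0 0 0; -5 1 73 0 0 0; -5 1 73 0 0 0; -5 1 73 0 0 0"
}}

```text
time_s: 13.65
eef_pos: [0.6152, -0.0743, 0.1576]
eef_rot: [0.001, 0.0, 1.0, -0.0]
wrist_force: [0.7, 0.1, 1.0]
opening: 0.261
```

Run:
```python
from h import *
go(.613,-.075,.153,np.pi)
```

```text
pos [ 0.6152 -0.0743  0.1576] psi 3.141 tilt [ 0.002  -0.0006] q1,q6 [-0.311 -1.881] open 0.261 t 13.65 F [0.7 0.1 1. ]
shift mm [ 2.2 -0.7  4.6] rz -0.001
```

Emit:
{"method": "step_arm", "body": {
  "targets": "1 0 2 0 0 0; 2 0 4 0 0 0; 2 0 5 0 0 0; 2 0 5 0 0 0"
}}

```text
time_s: 14.15
eef_pos: [0.6125, -0.0736, 0.1514]
eef_rot: [0.0, 0.0, 1.0, -0.0]
wrist_force: [0.3, 0.2, 1.2]
opening: 0.26
```

Emit:
{"method": "step_arm", "body": {
  "targets": "0 0 0 0 0 0; 0 0 0 0 0 0; 0 0 0 0 0 0; 0 0 0 0 0 0; 0 0 -30 0 0 0; 0 0 -90 0 0 0; 0 0 -100 0 0 0; 0 0 -100 0 0 0",
  "grip": 55
}}

```text
time_s: 15.15
eef_pos: [0.6129, -0.0738, 0.2522]
eef_rot: [0.001, 0.0, 1.0, -0.0]
wrist_force: [-0.1, -0.1, -0.7]
opening: 0.552
```

Run:
```python
from h import *
c=snap('wrist','w8.png')
t=snap('top','t8.png');s=snap('side','s8.png')
cv2.imwrite('pics/s8b.png',cv2.resize(cv2.imread('pics/s8.png')[120:365,170:410],None,fx=2.4,fy=2.4,interpolation=cv2.INTER_CUBIC))
go(.49,-.396,.25,np.pi)
```

```text
pos [ 0.6115 -0.0734  0.2492] psi 3.141 tilt [-0.0033  0.001 ] q1,q6 [-0.312 -1.882] open 0.548 t 15.3 F [ 0.6  0.  -0.2]
shift mm [ 121.3 -322.7   -0.8] rz -0.0
```

View pics/w8.png

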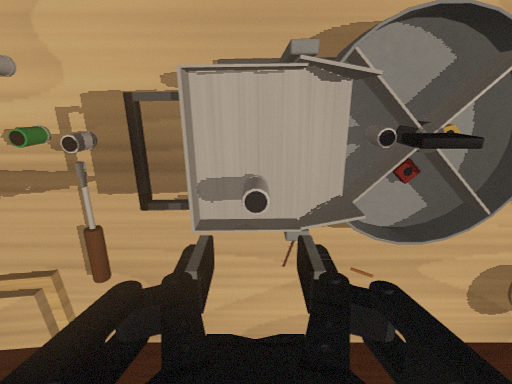

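View pics/s8b.png

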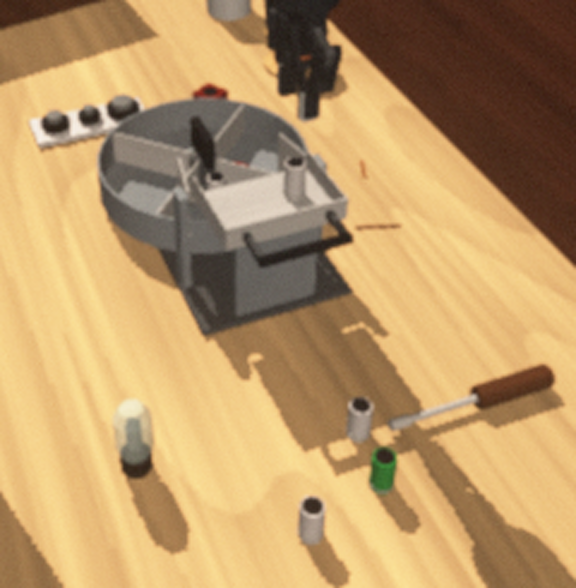

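Emit:
{"method": "step_arm", "body": {
  "targets": "20 -50 0 0 0 0; 41 -108 0 0 0 0; 62 -166 0 0 0 0; 83 -224 0 0 0 0; 104 -280 0 0 0 0; 121 -323 0 0 0 0; 121 -323 60 0 0 0; 121 -323 110 0 0 0"
}}

```text
time_s: 16.3
eef_pos: [0.4898, -0.3965, 0.1378]
eef_rot: [-0.001, 0.001, 1.0, 0.001]
wrist_force: [0.0, 0.3, -0.2]
opening: 0.552
```

Run:
```python
from h import *
s=snap('side','s9.png')
cv2.imwrite('pics/s9b.png',cv2.resize(cv2.imread('pics/s9.png')[120:365,170:410],None,fx=2.4,fy=2.4,interpolation=cv2.INTER_CUBIC))
go(.490,-.396,.015,np.pi)
```

```text
pos [ 0.4868 -0.3926  0.1298] psi 3.14 tilt [-0.0096  0.0115] q1,q6 [-0.868 -2.437] open 0.548 t 16.35 F [-3.5  3.1 -6.2]
shift mm [ -4.3  -4.7 114.7] rz -0.002
```

View pics/s9b.png

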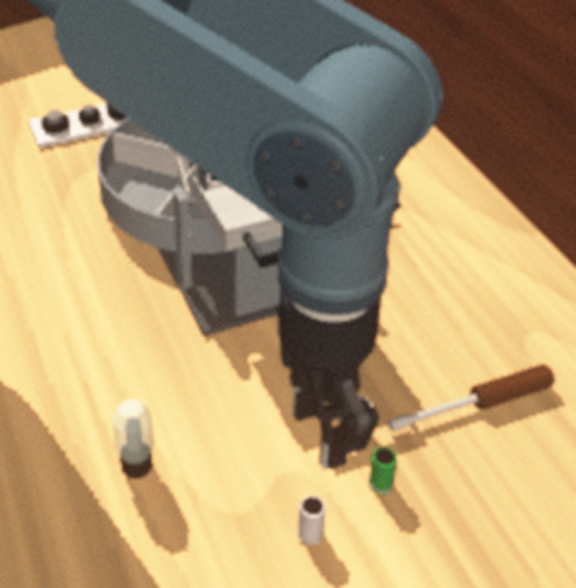

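Emit:
{"method": "step_arm", "body": {
  "targets": "0 0 30 0 0 0; 0 0 60 0 0 0; 0 0 60 0 0 0; 0 0 60 0 0 0"
}}

```text
time_s: 16.85
eef_pos: [0.4917, -0.3969, 0.0823]
eef_rot: [0.0, 0.0, 1.0, -0.0]
wrist_force: [0.5, -0.2, 0.1]
opening: 0.552
```

Run:
```python
from h import *
go(.490,-.396,.015,np.pi)
```

```text
pos [ 0.4917 -0.3969  0.0823] psi 3.141 tilt [ 0.0005 -0.0006] q1,q6 [-0.867 -2.437] open 0.552 t 16.85 F [ 0.5 -0.2  0.1]
shift mm [ 1.8  1.  67.3] rz -0.0
```

Emit:
{"method": "step_arm", "body": {
  "targets": "2 1 35 0 0 0; 2 1 60 0 0 0; 2 1 67 0 0 0; 2 1 67 0 0 0"
}}

```text
time_s: 17.35
eef_pos: [0.4899, -0.3962, 0.0155]
eef_rot: [0.0, 0.0, 1.0, -0.001]
wrist_force: [-0.3, 0.8, 0.6]
opening: 0.549
```

Emit:
{"method": "step_arm", "body": {
  "targets": "0 0 0 0 0 0; 0 0 0 0 0 0; 0 0 0 0 0 0; 0 0 0 0 0 0; 0 0 0 0 0 0",
  "grip": 15
}}

```text
time_s: 17.98
eef_pos: [0.4904, -0.3967, 0.0162]
eef_rot: [0.001, 0.0, 1.0, -0.001]
wrist_force: [-0.4, -0.2, 6.9]
opening: 0.264
```

Emit:
{"method": "step_arm", "body": {
  "targets": "0 0 -50 0 0 0; 0 0 -110 0 0 0; 0 0 -170 0 0 0; 0 0 -215 0 0 0; 0 0 -215 0 0 0; 0 0 -215 0 0 0"
}}

```text
time_s: 18.73
eef_pos: [0.489, -0.3952, 0.2287]
eef_rot: [-0.0, 0.0, 1.0, 0.0]
wrist_force: [-0.0, -0.5, -0.1]
opening: 0.261
```

Run:
```python
from h import *
go(.577,-.075,.23,np.pi)
```

```text
pos [ 0.489  -0.3952  0.2287] psi 3.141 tilt [-0.0006  0.0007] q1,q6 [-0.868 -2.439] open 0.261 t 18.725 F [-0.  -0.5 -0.1]
shift mm [-87.9 320.2  -1.2] rz -0.0
```

Emit:
{"method": "step_arm", "body": {
  "targets": "-12 45 0 0 0 0; -28 103 0 0 0 0; -44 161 0 0 0 0; -60 219 0 0 0 0; -75 275 0 0 0 0; -88 320 0 0 0 0; -88 320 0 0 0 0; -88 320 0 0 0 0"
}}

```text
time_s: 19.73
eef_pos: [0.5766, -0.0757, 0.2276]
eef_rot: [-0.001, -0.0, 1.0, 0.0]
wrist_force: [0.5, -0.9, -0.2]
opening: 0.26
```

Run:
```python
from h import *
c=snap('wrist','w10.png')
go(.577,-.075,.153,np.pi)
```

```text
pos [ 0.5767 -0.0764  0.228 ] psi 3.14 tilt [-0.0023  0.0003] q1,q6 [-0.335 -1.905] open 0.259 t 19.775 F [-0.3 -0.1 -0. ]
shift mm [-0.5  1.4 75. ] rz -0.001
```

View pics/w10.png

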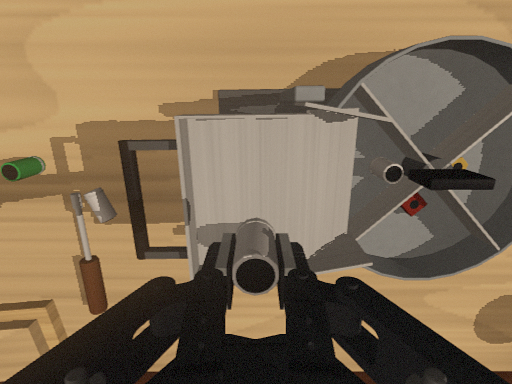

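Emit:
{"method": "step_arm", "body": {
  "targets": "-1 1 35 0 0 0; -1 1 60 0 0 0; -1 1 70 0 0 0; -1 1 76 0 0 0; -1 1 76 0 0 0; -1 1 76 0 0 0"
}}

```text
time_s: 20.52
eef_pos: [0.5791, -0.075, 0.1543]
eef_rot: [0.001, 0.0, 1.0, -0.0]
wrist_force: [0.2, 0.5, 0.0]
opening: 0.258
```

Run:
```python
from h import *
go(.577,-.075,.152,np.pi)
```

```text
pos [ 0.5791 -0.075   0.1543] psi 3.141 tilt [ 0.0016 -0.0006] q1,q6 [-0.332 -1.902] open 0.258 t 20.525 F [0.2 0.5 0. ]
shift mm [ 2.1 -0.   2.3] rz -0.001
```

Emit:
{"method": "step_arm", "body": {
  "targets": "1 0 2 0 0 0; 1 0 3 0 0 0; 1 0 3 0 0 0"
}}

```text
time_s: 20.9
eef_pos: [0.5777, -0.0747, 0.1512]
eef_rot: [0.0, 0.0, 1.0, -0.0]
wrist_force: [-1.5, 0.6, 5.4]
opening: 0.262
```

Emit:
{"method": "step_arm", "body": {
  "targets": "0 0 0 0 0 0; 0 0 0 0 0 0; 0 0 0 0 0 0; 0 0 0 0 0 0; 0 0 -30 0 0 0; 0 0 -90 0 0 0; 0 0 -100 0 0 0; 0 0 -100 0 0 0",
  "grip": 55
}}

```text
time_s: 21.9
eef_pos: [0.5778, -0.0747, 0.251]
eef_rot: [0.001, 0.0, 1.0, -0.0]
wrist_force: [0.8, 0.5, -0.7]
opening: 0.548
```

Run:
```python
from h import *
c=snap('wrist','w11.png')
s=snap('side','s11.png');t=snap('top','t11.png')
cv2.imwrite('pics/s11b.png',cv2.resize(cv2.imread('pics/s11.png')[120:365,170:410],None,fx=2.4,fy=2.4,interpolation=cv2.INTER_CUBIC))
cv2.imwrite('pics/t11b.png',cv2.resize(cv2.imread('pics/t11.png')[70:275,330:430],None,fx=2.9,fy=2.9,interpolation=cv2.INTER_CUBIC))
go(.577,-.075,.152,np.pi)
```

```text
pos [ 0.5764 -0.0743  0.2481] psi 3.141 tilt [-0.0033  0.0011] q1,q6 [-0.332 -1.903] open 0.548 t 22.05 F [-0.3 -0.7 -0.8]
shift mm [-0.9 -0.8 96.1] rz -0.0
```

View pics/w11.png

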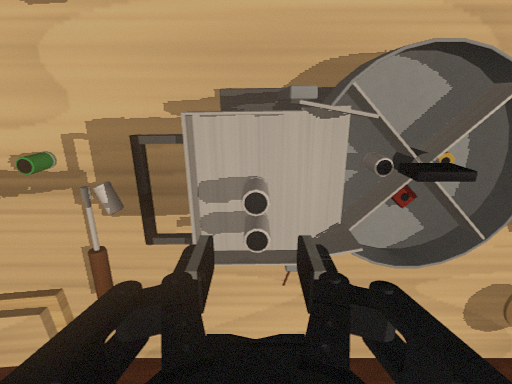

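View pics/s11b.png

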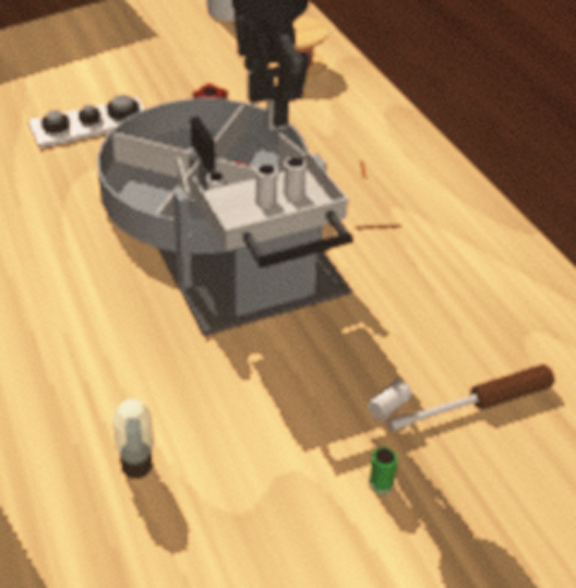

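View pics/t11b.png

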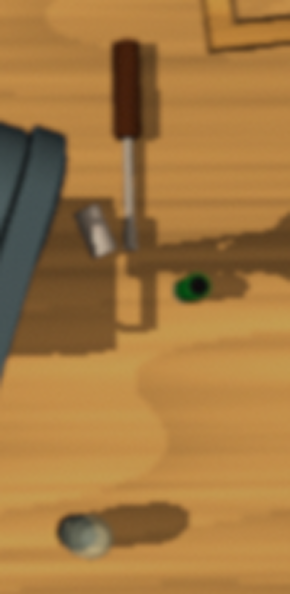

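Run:
```python
from h import *
go(.60,-.29,.25,np.pi)
```

```text
pos [ 0.5764 -0.0743  0.2481] psi 3.141 tilt [-0.0033  0.0011] q1,q6 [-0.332 -1.903] open 0.548 t 22.05 F [-0.3 -0.7 -0.8]
shift mm [ -23.7 -215.7   -2.2] rz -0.0
```

Emit:
{"method": "step_arm", "body": {
  "targets": "-6 -50 0 0 0 0; -12 -110 0 0 0 0; -20 -165 0 0 0 0; -24 -205 0 0 0 0; -24 -215 0 0 0 0; -24 -215 0 0 0 0"
}}

```text
time_s: 22.8
eef_pos: [0.6007, -0.2894, 0.2486]
eef_rot: [-0.001, 0.001, 1.0, 0.001]
wrist_force: [0.1, 0.8, -0.7]
opening: 0.552
```

Run:
```python
from h import *
go(.60,-.29,.25,np.pi)
w=snap('wrist','w12.png')
cv2.imwrite('pics/w12z.png',cv2.cvtColor(cv2.resize(w['image'][140:280,180:340],None,fx=4.5,fy=4.2,interpolation=cv2.INTER_CUBIC),cv2.COLOR_RGB2BGR))
s=snap('side','s12.png')
cv2.imwrite('pics/s12z.png',cv2.resize(cv2.imread('pics/s12.png')[250:330,300:380],None,fx=7,fy=7,interpolation=cv2.INTER_CUBIC))
```

```text
pos [ 0.6007 -0.2894  0.2486] psi 3.14 tilt [-0.0022  0.002 ] q1,q6 [-0.627 -2.196] open 0.552 t 22.8 F [ 0.1  0.8 -0.7]
shift mm [ 0.7 -0.6 -1.4] rz -0.001
```

View pics/w12z.png

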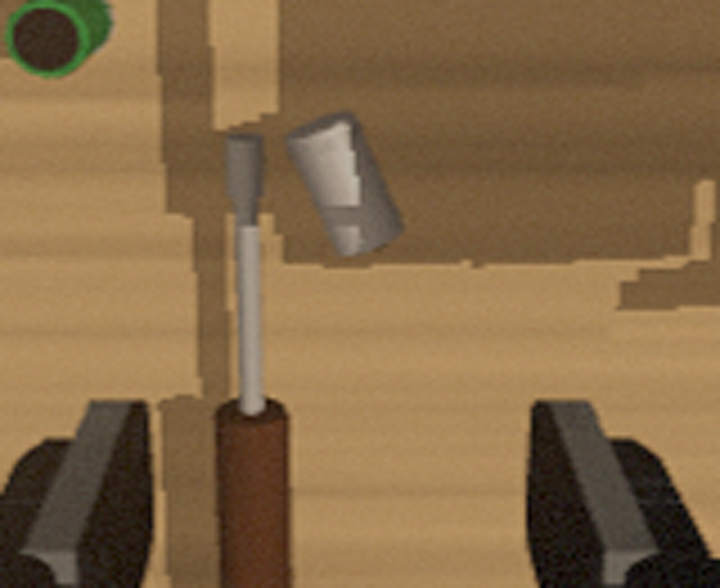

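View pics/s12z.png

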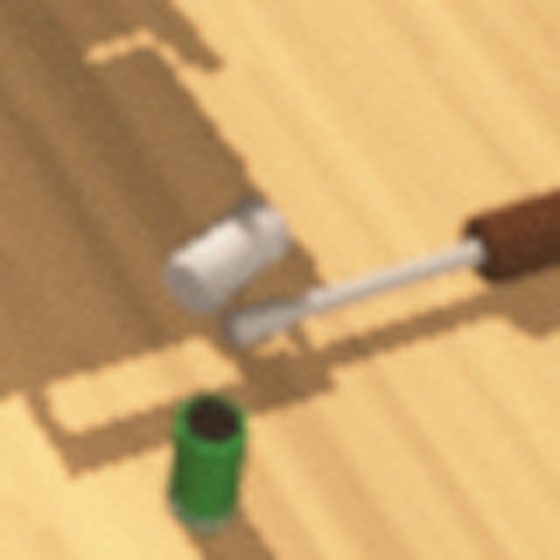

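Run:
```python
from h import *
w=snap('wrist');s=snap('side')
W=lambda x,y:(w,(x+.5)/4.5-.5+180,(y+.5)/4.2-.5+140)
S=lambda x,y:(s,(x+.5)/7-.5+300,(y+.5)/7-.5+250)
# silhouettes corners
for n,p in [('-x end',(321,127)),('+x end',(373,240))]:
    print(n,np.round(onplane(*W(*p),.018),4),np.round(onplane(*W(*p),.012),4))
print('side -x end',np.round(onplane(*S(190,282),.014),4),'+x',np.round(onplane(*S(272,232),.014),4))
print('center tri',tri([W(347,185),S(230,258)]))
for n,p in [('drv tip',(246,137)),('blade',(246,200)),('shaft',(250,280))]: print(n,np.round(onplane(*W(*p),.015),4))
```

```text
-x end [ 0.6094 -0.2944  0.018 ] [ 0.6108 -0.2945  0.012 ]
+x end [ 0.6485 -0.2782  0.018 ] [ 0.6505 -0.278   0.012 ]
side -x end [ 0.6107 -0.2973  0.014 ] +x [ 0.6489 -0.2876  0.014 ]
center tri (array([ 0.63318059, -0.28639433,  0.00510156]), [array([-0.1,  0.2]), array([-0.1,  0. ])])
drv tip [ 0.6135 -0.3176  0.015 ]
blade [ 0.6353 -0.3181  0.015 ]
shaft [ 0.664  -0.3175  0.015 ]
```

Run:
```python
from h import *
go(.6315,-.289,.10,1.937)
```

```text
pos [ 0.6016 -0.288   0.2502] psi -3.14 tilt [-0.0002  0.0005] q1,q6 [-0.624 -2.196] open 0.551 t 23.0 F [ 0.7  0.8 -0. ]
shift mm [-30.   -1.1 150.2] rz -5.077
```

Emit:
{"method": "step_arm", "body": {
  "targets": "-31 0 0 0 0 1.205; -31 0 0 0 0 1.205; -31 0 40 0 0 1.205; -31 0 80 0 0 1.205; -31 0 120 0 0 1.205; -31 0 145 0 0 1.205; -31 0 145 0 0 1.205; -31 0 145 0 0 1.205",
  "grip": 66
}}

```text
time_s: 24.0
eef_pos: [0.6326, -0.2885, 0.1053]
eef_rot: [-0.0, 0.566, 0.824, 0.0]
wrist_force: [-0.9, 0.2, 0.5]
opening: 0.657
```

Run:
```python
from h import *
go(.6315,-.289,.005,1.937)
w=snap('wrist','w13.png')
s=snap('side','s13.png')
cv2.imwrite('pics/s13z.png',cv2.resize(cv2.imread('pics/s13.png')[230:330,280:400],None,fx=6,fy=6,interpolation=cv2.INTER_CUBIC))
```

```text
pos [ 0.6326 -0.2885  0.1053] psi 1.938 tilt [-0.0002  0.0002] q1,q6 [-0.598 -0.966] open 0.657 t 24.0 F [-0.9  0.2  0.5]
shift mm [-1.000e-01 -1.200e+00  1.003e+02] rz 0.001
```

View pics/w13.png

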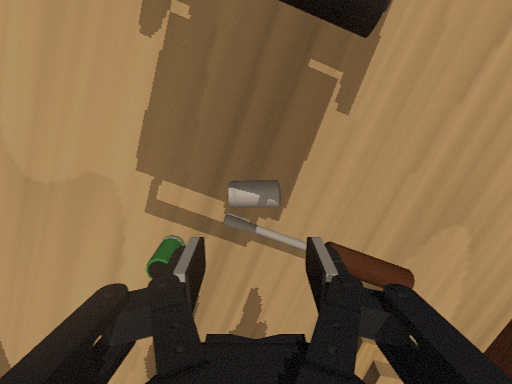

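View pics/s13z.png

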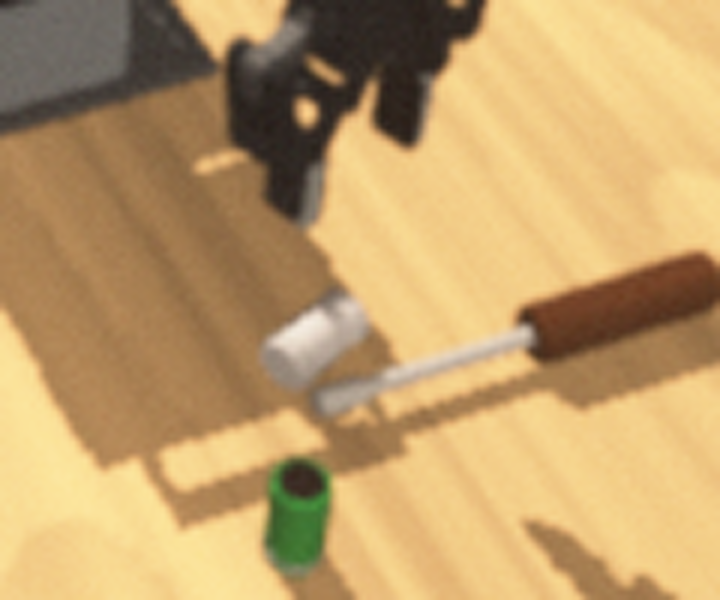

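Run:
```python
from h import *
w=snap('wrist')
print(onplane(w,254.5,194,.015), 'TCP proj at z.015',proj(w,[.632,-.289,.015]))
```

```text
[ 0.63044595 -0.28844756  0.015     ] TCP proj at z.015 [255.91504254 195.15031543]
```

Emit:
{"method": "step_arm", "body": {
  "targets": "0 0 40 0 0 0; 0 -1 75 0 0 0; 0 -1 95 0 0 0; 0 -1 99 0 0 0; 0 -1 99 0 0 0"
}}

```text
time_s: 24.78
eef_pos: [0.6322, -0.2905, 0.0074]
eef_rot: [0.001, 0.567, 0.824, -0.0]
wrist_force: [0.5, -0.7, -0.4]
opening: 0.662
```

Emit:
{"method": "step_arm", "body": {
  "targets": "0 0 2 0 0 0; 0 0 2 0 0 0; 0 0 2 0 0 0; 0 0 2 0 0 0; 0 0 2 0 0 0",
  "grip": 30
}}

```text
time_s: 25.4
eef_pos: [0.6331, -0.2912, 0.0072]
eef_rot: [0.002, 0.567, 0.824, -0.0]
wrist_force: [-0.1, 0.6, 5.6]
opening: 0.497
```

Emit:
{"method": "step_arm", "body": {
  "targets": "0 0 -40 0 0 0; 0 0 -100 0 0 0; 0 0 -160 0 0 0; 0 0 -220 0 0 0; 0 0 -225 0 0 0; 0 0 -225 0 0 0"
}}

```text
time_s: 26.15
eef_pos: [0.6318, -0.2902, 0.2308]
eef_rot: [0.001, 0.567, 0.824, -0.0]
wrist_force: [-0.7, 0.2, -1.9]
opening: 0.497
```

Run:
```python
from h import *
go(.54,-.078,.23,np.pi)
w=snap('wrist','w14.png')
```

```text
pos [ 0.6318 -0.2902  0.2308] psi 1.936 tilt [ 0.0021 -0.0015] q1,q6 [-0.601 -0.966] open 0.497 t 26.15 F [-0.7  0.2 -1.9]
shift mm [ 2.31e+02 -9.90e+00  2.00e-01] rz -1.205
```

View pics/w14.png

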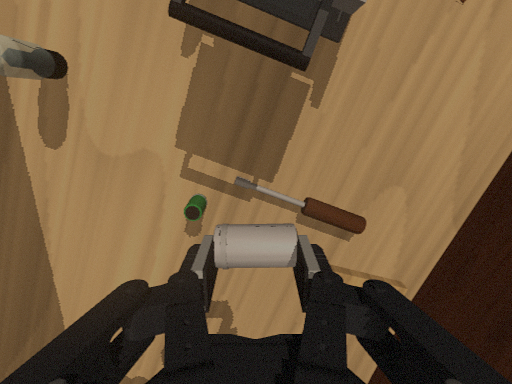

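Emit:
{"method": "step_arm", "body": {
  "targets": "40 -2 0 0 0 -0.18; 95 -4 0 0 0 -0.36; 150 -6 0 0 0 -0.54; 200 -8 0 0 0 -0.72; 231 -10 0 0 0 -0.9; 231 -10 0 0 0 -1.08; 231 -10 0 0 0 -1.205; 231 -10 0 0 0 -1.205"
}}

```text
time_s: 27.2
eef_pos: [0.5385, -0.0774, 0.2273]
eef_rot: [-0.002, 0.001, 1.0, 0.001]
wrist_force: [0.1, -0.6, -0.2]
opening: 0.498
```

Run:
```python
from h import *
go(.54,-.078,.1435,np.pi)
w=snap('wrist','w15.png')
s=snap('side','s15.png')
cv2.imwrite('pics/s15z.png',cv2.resize(cv2.imread('pics/s15.png')[130:260,190:340],None,fx=5,fy=4.5,interpolation=cv2.INTER_CUBIC))
```

```text
pos [ 0.5385 -0.0774  0.2273] psi 3.14 tilt [-0.0033  0.0012] q1,q6 [-0.361 -1.93 ] open 0.498 t 27.2 F [ 0.1 -0.6 -0.2]
shift mm [-1.7 -0.7 83.8] rz -0.001
```

View pics/w15.png

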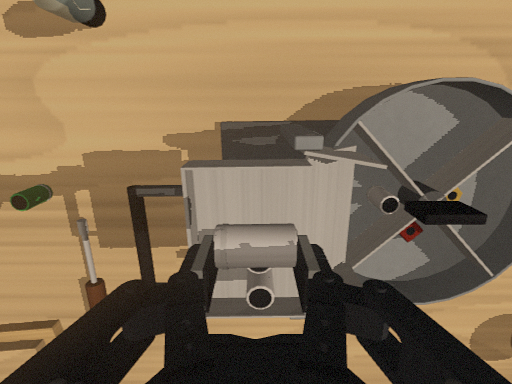

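View pics/s15z.png

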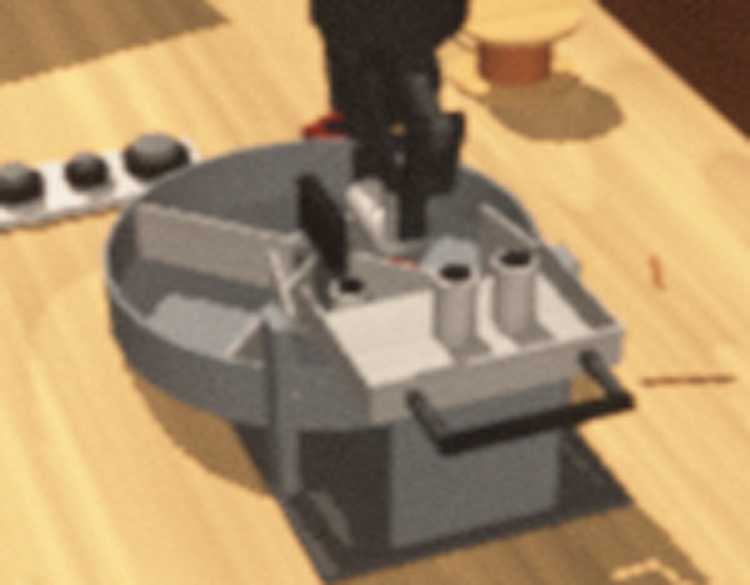

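Emit:
{"method": "step_arm", "body": {
  "targets": "0 -1 40 0 0 0; 0 -1 65 0 0 0; 0 -1 76 0 0 0; 0 -1 80 0 0 0; 0 -1 80 0 0 0; 0 -1 80 0 0 0"
}}

```text
time_s: 28.05
eef_pos: [0.5403, -0.0791, 0.1504]
eef_rot: [0.001, 0.0, 1.0, -0.0]
wrist_force: [-0.5, 0.3, -0.4]
opening: 0.495
```

Run:
```python
from h import *
go(.538,-.078,.1435,np.pi)
```

```text
pos [ 0.5403 -0.0791  0.1504] psi 3.141 tilt [ 0.0018 -0.0007] q1,q6 [-0.363 -1.933] open 0.495 t 28.05 F [-0.5  0.3 -0.4]
shift mm [2.3 1.1 6.9] rz -0.001
```

Emit:
{"method": "step_arm", "body": {
  "targets": "2 1 4 0 0 0; 2 1 6 0 0 0; 2 1 7 0 0 0; 2 1 7 0 0 0"
}}

```text
time_s: 28.55
eef_pos: [0.5376, -0.0779, 0.1423]
eef_rot: [0.0, 0.0, 1.0, -0.0]
wrist_force: [0.2, 0.9, -1.1]
opening: 0.496
```

Emit:
{"method": "step_arm", "body": {
  "targets": "0 0 0 0 0 0; 0 0 0 0 0 0; 0 0 0 0 0 0; 0 0 0 0 0 0; 0 0 0 0 0 0; 0 0 0 0 0 0",
  "grip": 62
}}

```text
time_s: 29.3
eef_pos: [0.5376, -0.0779, 0.1423]
eef_rot: [0.0, 0.0, 1.0, -0.0]
wrist_force: [-0.2, 0.8, -0.5]
opening: 0.621
```

Emit:
{"method": "step_arm", "body": {
  "targets": "0 0 -30 0 0 0; 0 0 -80 0 0 0; 0 0 -120 0 0 0; 0 0 -120 0 0 0; 0 0 -120 0 0 0"
}}

```text
time_s: 29.92
eef_pos: [0.5372, -0.0777, 0.2617]
eef_rot: [-0.0, 0.0, 1.0, 0.0]
wrist_force: [0.6, 0.5, 0.2]
opening: 0.62
```

Run:
```python
from h import *
go(.538,-.078,.1435,np.pi)
w=snap('wrist','w16.png')
s=snap('side','s16.png')
cv2.imwrite('pics/s16z.png',cv2.resize(cv2.imread('pics/s16.png')[130:330,190:390],None,fx=3,fy=3,interpolation=cv2.INTER_CUBIC))
```

```text
pos [ 0.5372 -0.0777  0.2617] psi 3.141 tilt [-0.0007  0.0003] q1,q6 [-0.362 -1.933] open 0.62 t 29.925 F [0.6 0.5 0.2]
shift mm [ -0.9  -0.3 118.2] rz -0.0
```

View pics/w16.png

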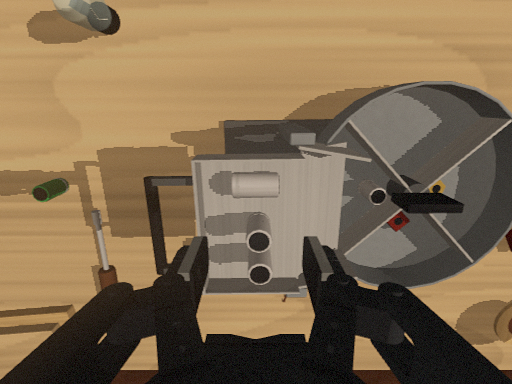

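View pics/s16z.png

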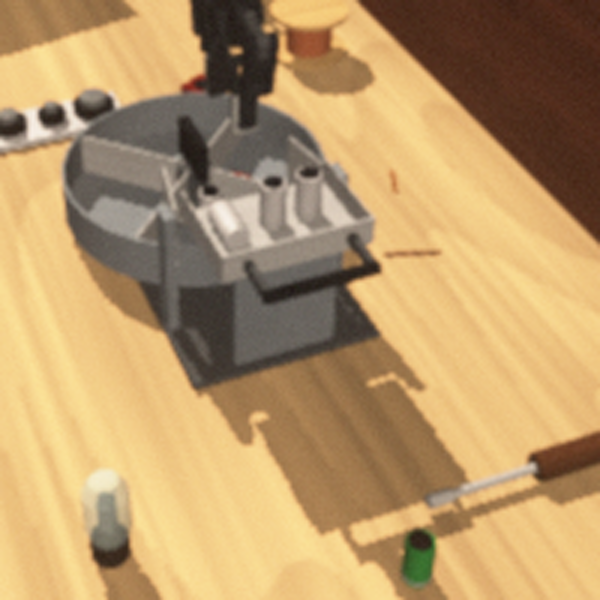

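Run:
```python
from h import *
w=snap('wrist');t=snap('top','t17.png')
cv2.imwrite('pics/t17z.png',cv2.resize(cv2.imread('pics/t17.png')[100:250,90:340],None,fx=3.2,fy=3.2,interpolation=cv2.INTER_CUBIC))
go(.578,-.179,.20,np.pi)
# hub / bar check
for n,p,z in [('sample',(378,196),.062),('far',(463,204),.106),('near',(398,203),.106),('bar-x',(151,181),.147),('bar+x',(161,274),.147)]: print(n,np.round(onplane(w,*p,z),4))
```

```text
pos [ 0.5369 -0.0776  0.2608] psi 3.141 tilt [-0.0025  0.0009] q1,q6 [-0.362 -1.933] open 0.618 t 30.125 F [0.2 0.1 0.4]
shift mm [ -41.3 -101.5   60.6] rz -0.0
sample [0.5715 0.0805 0.062 ]
far [0.5663 0.1578 0.106 ]
near [0.565  0.0839 0.106 ]
bar-x [ 0.5275 -0.1774  0.147 ]
bar+x [ 0.6304 -0.1786  0.147 ]
```

View pics/t17.png

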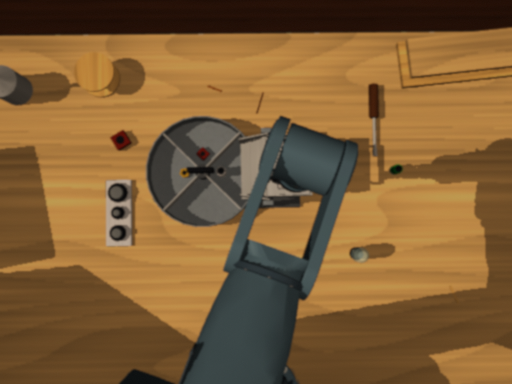

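Only three shields are present; all lie in the level pan, the bar of the hub points along the chute. Next: the pan bar.

Emit:
{"method": "step_arm", "body": {
  "targets": "-20 -50 0 0 0 0; -41 -100 10 0 0 0; -41 -101 45 0 0 0; -41 -101 60 0 0 0; -41 -101 60 0 0 0; -41 -101 60 0 0 0",
  "grip": 40
}}

```text
time_s: 30.88
eef_pos: [0.5791, -0.1785, 0.2036]
eef_rot: [0.001, -0.0, 1.0, -0.0]
wrist_force: [-0.7, -0.5, 0.7]
opening: 0.4
```

Run:
```python
from h import *
go(.578,-.179,.132,np.pi)
w=snap('wrist','w18.png')
```

```text
pos [ 0.5791 -0.1785  0.2036] psi -3.141 tilt [ 0.0015 -0.0008] q1,q6 [-0.495 -2.066] open 0.4 t 30.875 F [-0.7 -0.5  0.7]
shift mm [ 1.2 -0.4 71.6] rz -6.283
```

View pics/w18.png

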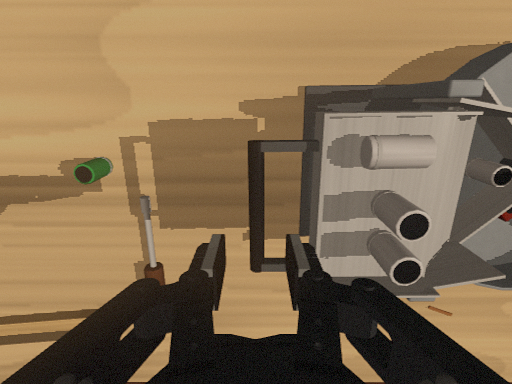

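Emit:
{"method": "step_arm", "body": {
  "targets": "1 0 35 0 0 0; 1 0 60 0 0 0; 1 0 71 0 0 0; 1 0 71 0 0 0; 1 0 71 0 0 0"
}}

```text
time_s: 31.55
eef_pos: [0.5785, -0.1793, 0.1329]
eef_rot: [0.001, 0.0, 1.0, -0.001]
wrist_force: [0.8, -0.3, 0.1]
opening: 0.401
```

Emit:
{"method": "step_arm", "body": {
  "targets": "0 0 0 0 0 0; 0 0 0 0 0 0; 0 0 0 0 0 0; 0 0 0 0 0 0",
  "grip": 5
}}

```text
time_s: 32.05
eef_pos: [0.5782, -0.1778, 0.1327]
eef_rot: [0.001, -0.0, 1.0, 0.001]
wrist_force: [-0.4, 5.1, 4.8]
opening: 0.112
```

Run:
```python
from h import *
go(.578,-.179,.132,np.pi)
p0=np.arctan2(.012,.147);r=.1475
for th in np.arange(.1,1.15,.1):
    print(round(th,2),'dy',round(1000*(r*np.cos(p0)-r*np.cos(p0+th)),0),'dz(tool)',round(-1000*(r*np.sin(p0+th)-r*np.sin(p0)),0))
```

```text
pos [ 0.5782 -0.1778  0.1327] psi -3.141 tilt [0.0016 0.0013] q1,q6 [-0.495 -2.067] open 0.112 t 32.05 F [-0.4  5.1  4.8]
shift mm [ 0.2 -1.3  0.7] rz -6.283
0.1 dy 2.0 dz(tool) -15.0
0.2 dy 5.0 dz(tool) -29.0
0.3 dy 10.0 dz(tool) -43.0
0.4 dy 16.0 dz(tool) -56.0
0.5 dy 24.0 dz(tool) -69.0
0.6 dy 32.0 dz(tool) -81.0
0.7 dy 42.0 dz(tool) -92.0
0.8 dy 53.0 dz(tool) -102.0
0.9 dy 65.0 dz(tool) -111.0
1.0 dy 78.0 dz(tool) -118.0
1.1 dy 91.0 dz(tool) -124.0
```

Emit:
{"method": "step_arm", "body": {
  "targets": "0 1 -7 0 0 0; 0 2 -15 0 0 0; 0 3 -22 0 0 0; 0 5 -29 0 0 0; 0 7 -36 0 0 0; 0 10 -43 0 0 0; 0 13 -50 0 0 0; 0 16 -56 0 0 0"
}}

```text
time_s: 33.05
eef_pos: [0.5779, -0.163, 0.1878]
eef_rot: [0.0, 0.0, 1.0, -0.0]
wrist_force: [5.8, -0.1, -6.0]
opening: 0.118
```

Run:
```python
from h import *
go(.578,-.179,.132,np.pi)
s=snap('side','s19.png')
cv2.imwrite('pics/s19z.png',cv2.resize(cv2.imread('pics/s19.png')[130:270,180:360],None,fx=4,fy=4,interpolation=cv2.INTER_CUBIC))
```

```text
pos [ 0.5779 -0.163   0.1878] psi 3.141 tilt [ 0.0009 -0.0009] q1,q6 [-0.472 -2.043] open 0.118 t 33.05 F [ 5.8 -0.1 -6. ]
shift mm [ -0.1 -15.9  55.8] rz -0.0
```

View pics/s19z.png

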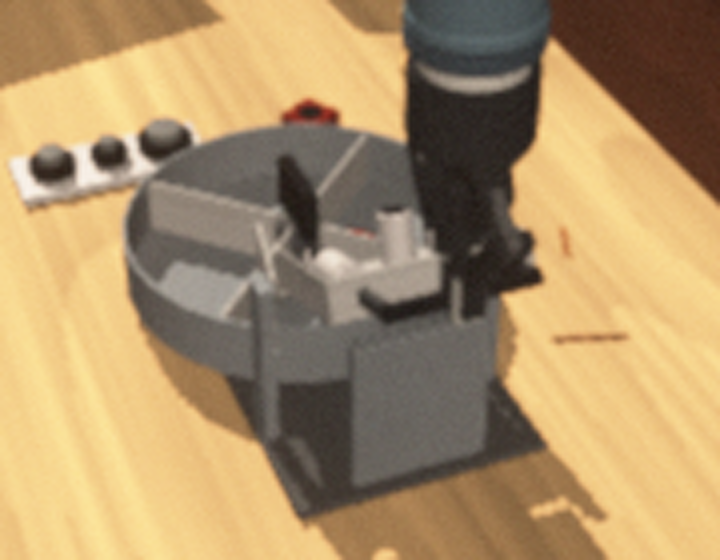

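Emit:
{"method": "step_arm", "body": {
  "targets": "0 2 -3 0 0 0; 0 4 -6 0 0 0; 0 6 -10 0 0 0; 0 8 -13 0 0 0; 0 10 -16 0 0 0; 0 12 -19 0 0 0; 0 14 -22 0 0 0; 0 16 -25 0 0 0"
}}

```text
time_s: 34.1
eef_pos: [0.5778, -0.1481, 0.2129]
eef_rot: [0.0, 0.0, 1.0, -0.001]
wrist_force: [4.5, -3.4, -3.7]
opening: 0.116
```

Emit:
{"method": "step_arm", "body": {
  "targets": "0 2 -3 0 0 0; 0 5 -5 0 0 0; 0 8 -8 0 0 0; 0 10 -11 0 0 0; 0 13 -14 0 0 0; 0 16 -16 0 0 0; 0 18 -18 0 0 0; 0 21 -21 0 0 0"
}}

```text
time_s: 35.1
eef_pos: [0.5776, -0.1285, 0.2352]
eef_rot: [0.001, 0.001, 1.0, -0.002]
wrist_force: [0.4, -7.8, 3.9]
opening: 0.111
```

Run:
```python
from h import *
go(.578,-.179,.132,np.pi)
s=snap('side','s20.png')
cv2.imwrite('pics/s20z.png',cv2.resize(cv2.imread('pics/s20.png')[130:270,180:360],None,fx=4,fy=4,interpolation=cv2.INTER_CUBIC))
t=snap('top','t20.png')
cv2.imwrite('pics/t20z.png',cv2.resize(cv2.imread('pics/t20.png')[100:250,90:340],None,fx=3.2,fy=3.2,interpolation=cv2.INTER_CUBIC))
```

```text
pos [ 0.5776 -0.1285  0.2352] psi 3.14 tilt [ 0.0011 -0.0049] q1,q6 [-0.417 -1.985] open 0.111 t 35.1 F [ 0.4 -7.8  3.9]
shift mm [ -0.3 -50.  103.4] rz -0.002
```

View pics/s20z.png

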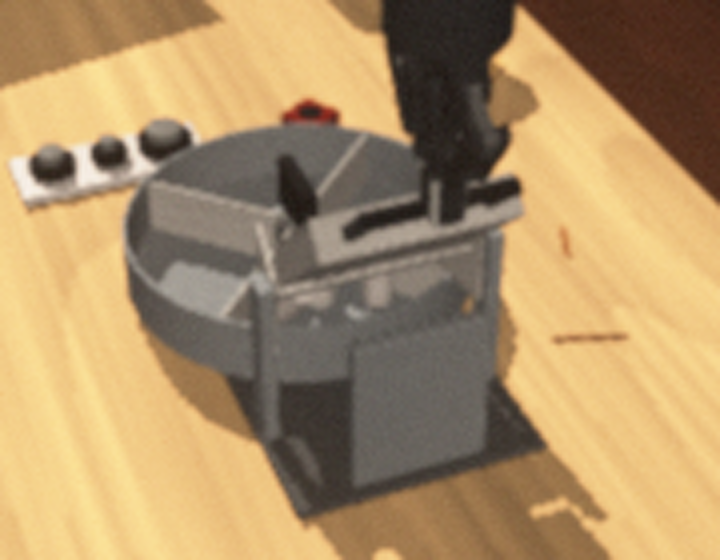

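View pics/t20z.png

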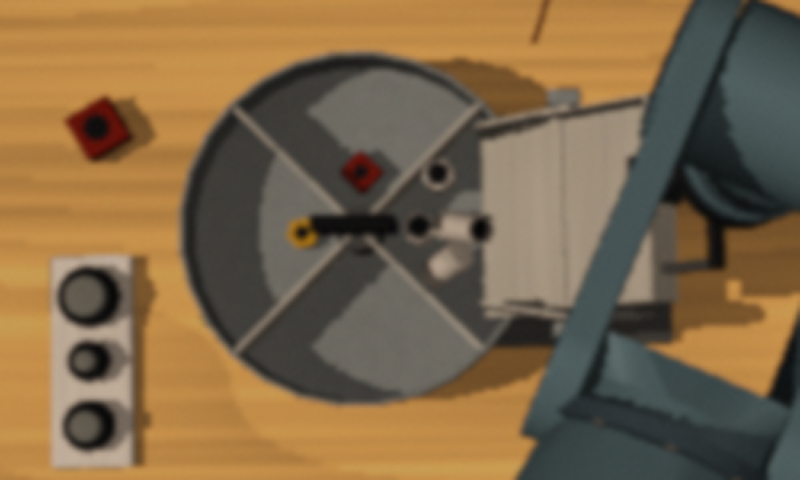

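Emit:
{"method": "step_arm", "body": {
  "targets": "0 -6 6 0 0 0; 0 -12 13 0 0 0; 0 -17 20 0 0 0; 0 -22 26 0 0 0; 0 -26 32 0 0 0; 0 -30 39 0 0 0; 0 -34 46 0 0 0; 0 -37 52 0 0 0"
}}

```text
time_s: 36.2
eef_pos: [0.578, -0.1651, 0.1832]
eef_rot: [0.001, 0.001, 1.0, -0.002]
wrist_force: [1.4, -6.4, 2.5]
opening: 0.114
```

Emit:
{"method": "step_arm", "body": {
  "targets": "0 -3 7 0 0 0; 0 -6 14 0 0 0; 0 -8 21 0 0 0; 0 -10 28 0 0 0; 0 -11 35 0 0 0; 0 -12 42 0 0 0; 0 -13 48 0 0 0; 0 -13 50 0 0 0"
}}

```text
time_s: 37.2
eef_pos: [0.5782, -0.1776, 0.133]
eef_rot: [0.001, 0.001, 1.0, -0.001]
wrist_force: [-1.7, -5.5, 12.0]
opening: 0.114
```

Run:
```python
from h import *
go(.578,-.178,.132,np.pi)
```

```text
pos [ 0.5782 -0.1776  0.133 ] psi 3.14 tilt [ 0.0018 -0.0025] q1,q6 [-0.493 -2.062] open 0.114 t 37.2 F [-1.7 -5.5 12. ]
shift mm [ 0.3 -0.4  1. ] rz -0.001
```

Back level. Release and rise.

Emit:
{"method": "step_arm", "body": {
  "targets": "0 0 0 0 0 0; 0 0 0 0 0 0; 0 0 0 0 0 0; 0 0 0 0 0 0; 0 0 -40 0 0 0; 0 0 -100 0 0 0; 0 0 -130 0 0 0; 0 0 -130 0 0 0",
  "grip": 40
}}

```text
time_s: 38.2
eef_pos: [0.579, -0.1765, 0.2647]
eef_rot: [0.003, 0.0, 1.0, -0.001]
wrist_force: [-0.3, -0.6, -0.9]
opening: 0.401
```

Emit:
{"method": "step_arm", "body": {
  "targets": "30 60 0 0 0 0; 60 120 0 0 0 0; 80 180 0 0 0 0; 80 200 0 0 0 0; 80 200 0 0 0 0; 80 200 0 0 0 0",
  "grip": 0
}}

```text
time_s: 38.95
eef_pos: [0.4973, 0.0237, 0.2602]
eef_rot: [-0.001, 0.0, 1.0, -0.0]
wrist_force: [-0.5, 0.4, 0.5]
opening: -0.004
```

Run:
```python
from h import *
go(.578,-.178,.132,np.pi)
w=snap('wrist','w21.png')
s=snap('side','s21.png')
cv2.imwrite('pics/s21z.png',cv2.resize(cv2.imread('pics/s21.png')[130:270,180:360],None,fx=4,fy=4,interpolation=cv2.INTER_CUBIC))
```

```text
pos [0.4973 0.0237 0.2602] psi 3.141 tilt [-0.0017 -0.0001] q1,q6 [-0.191 -1.761] open -0.004 t 38.95 F [-0.5  0.4  0.5]
shift mm [ -80.9 -201.7  128.1] rz -0.0
```

View pics/w21.png

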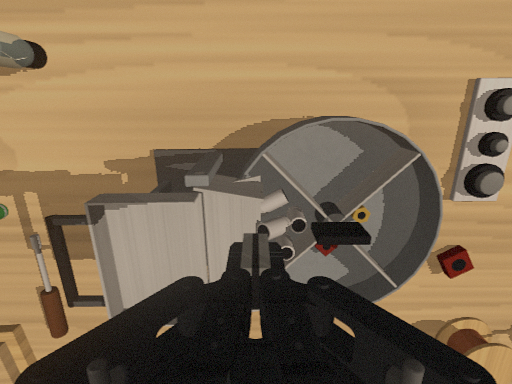

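View pics/s21z.png

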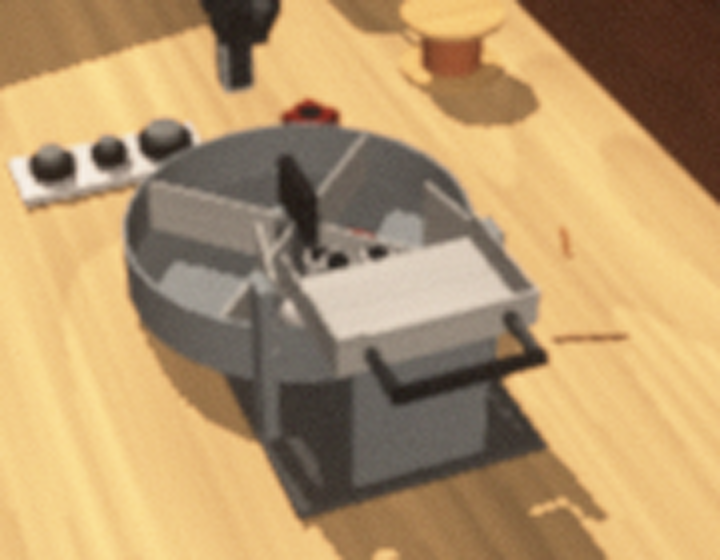

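Emit:
{"method": "step_arm", "body": {
  "targets": "4 50 0 0 0 0; 8 110 0 0 0 0; 12 170 0 0 0 0; 17 230 0 0 0 0; 21 285 0 0 0 0; 24 322 0 0 0 0; 24 322 0 0 0 0; 24 322 0 0 0 0"
}}

```text
time_s: 40.05
eef_pos: [0.4743, 0.345, 0.2607]
eef_rot: [-0.0, 0.001, 1.0, -0.0]
wrist_force: [0.7, 0.4, -0.1]
opening: -0.004
```

Run:
```python
from h import *
go(.473,.346,.06,np.pi)
w=snap('wrist','w22.png')
t=snap('top','t22.png')
cv2.imwrite('pics/t22z.png',cv2.resize(cv2.imread('pics/t22.png')[110:240,130:330],None,fx=4,fy=4,interpolation=cv2.INTER_CUBIC))
```

```text
pos [0.4743 0.345  0.2607] psi 3.14 tilt [-0.0007 -0.0009] q1,q6 [ 0.427 -1.142] open -0.004 t 40.05 F [ 0.7  0.4 -0.1]
shift mm [  1.1   1.2 200.7] rz -0.001
```

View pics/w22.png

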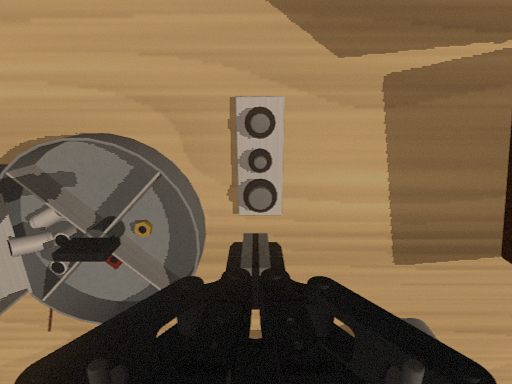

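View pics/t22z.png

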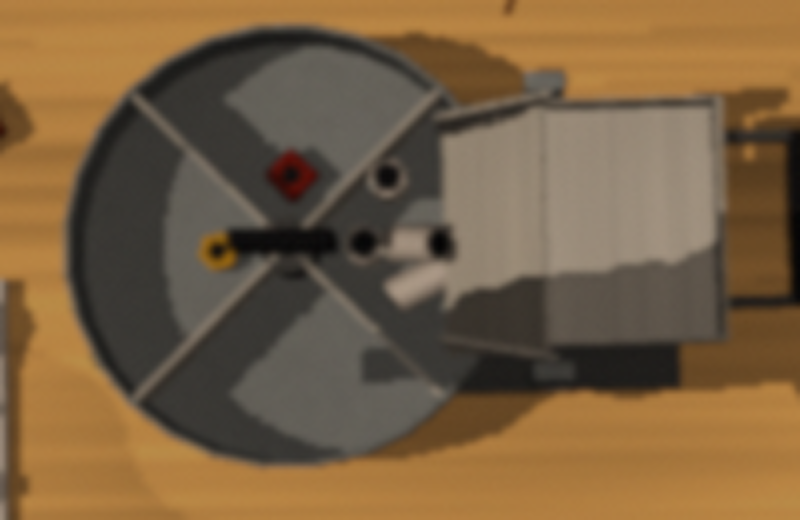

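Run:
```python
from h import *
w=snap('wrist')
cv2.imwrite('pics/w22z.png',cv2.cvtColor(cv2.resize(w['image'][170:290,0:140],None,fx=5,fy=5,interpolation=cv2.INTER_CUBIC),cv2.COLOR_RGB2BGR))
```

```text
(no output)
```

View pics/w22z.png

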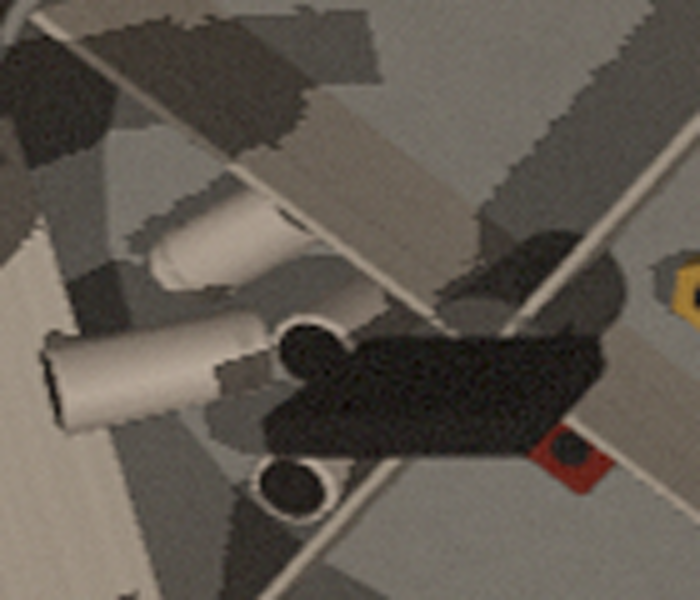

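Run:
```python
from h import *
w=snap('wrist');t=snap('top')
W=lambda x,y:(w,(x+.5)/5-.5,(y+.5)/5-.5+170)
T=lambda x,y:(t,(x+.5)/4-.5+130,(y+.5)/4-.5+110)
hub=np.array([.5745,.129])
for n,a,b in [('standing recess',W(293,488),T(387,177)),('lean recess end',W(56,385),T(440,243)),('lean center',W(155,372),T(417,243)),('lean low end',W(262,340),T(392,241)),('low lying c',W(222,240),T(420,285)),('sample',W(312,348),T(363,243)),('corner',W(455,335),T(290,243))]:
    p,r=tri([a,b]);d=p[:2]-hub
    # hub axes: x at ang -135? compartment centre dir -y; x axis=-135deg.. 
    e1=np.array([-.7071,-.7071]);e2=np.array([.7071,-.7071])
    print(n,np.round(p,4),r,'div dist',np.round([d@e1,d@e2],4),'R',round(np.hypot(*d),4))
```

```text
standing recess [0.6152 0.0653 0.0623] [array([0., 0.]), array([0., 0.])] div dist [0.0163 0.0738] R 0.0756
lean recess end [0.5699 0.0315 0.0867] [array([0.5, 0.7]), array([0.2, 0.4])] div dist [0.0722 0.0657] R 0.0976
lean center [0.5721 0.0464 0.0743] [array([0.1, 0.1]), array([0. , 0.1])] div dist [0.0601 0.0567] R 0.0827
lean low end [0.574  0.0621 0.0554] [array([0.7, 1.1]), array([0.3, 0.6])] div dist [0.0477 0.047 ] R 0.0669
low lying c [0.5485 0.0459 0.0412] [array([0.1, 0.2]), array([0. , 0.1])] div dist [0.0772 0.0404] R 0.0871
sample [0.5727 0.0801 0.0616] [array([0.5, 0.8]), array([0.2, 0.5])] div dist [0.0358 0.0333] R 0.0489
corner [0.57   0.1237 0.0654] [array([1.9, 2.8]), array([0.9, 1.6])] div dist [0.0069 0.0005] R 0.0069
```

Emit:
{"method": "step_arm", "body": {
  "targets": "-20 -50 0 0 0 0.18; -40 -110 0 0 0 0.36; -60 -170 0 0 0 0.54; -80 -230 0 0 0 0.72; -96 -280 0 0 0 0.9; -96 -294 0 0 0 1.08; -96 -294 0 0 0 1.26; -96 -294 0 0 0 1.4",
  "grip": 42
}}

```text
time_s: 41.3
eef_pos: [0.5696, 0.0509, 0.2614]
eef_rot: [0.0, 0.647, 0.762, 0.0]
wrist_force: [0.1, -0.5, -0.2]
opening: 0.42
```

Emit:
{"method": "step_arm", "body": {
  "targets": "0 0 0 0 0 0.17; 0 0 20 0 0 0.17; 0 0 50 0 0 0.17; 0 0 50 0 0 0.17; 0 0 50 0 0 0.17"
}}

```text
time_s: 41.92
eef_pos: [0.5701, 0.0518, 0.2124]
eef_rot: [0.001, 0.707, 0.707, 0.0]
wrist_force: [-0.4, -0.2, 1.3]
opening: 0.418
```

Run:
```python
from h import *
go(.570,.051,.053,np.pi/2)
w=snap('wrist','w23.png')
cv2.imwrite('pics/w23z.png',cv2.cvtColor(cv2.resize(w['image'][130:290,180:340],None,fx=4,fy=3.7,interpolation=cv2.INTER_CUBIC),cv2.COLOR_RGB2BGR))
```

```text
pos [0.5701 0.0518 0.2124] psi 1.571 tilt [ 0.0013 -0.0002] q1,q6 [-0.117 -0.117] open 0.418 t 41.925 F [-0.4 -0.2  1.3]
shift mm [ -0.7  -0.3 159.4] rz -0.0
```

View pics/w23z.png

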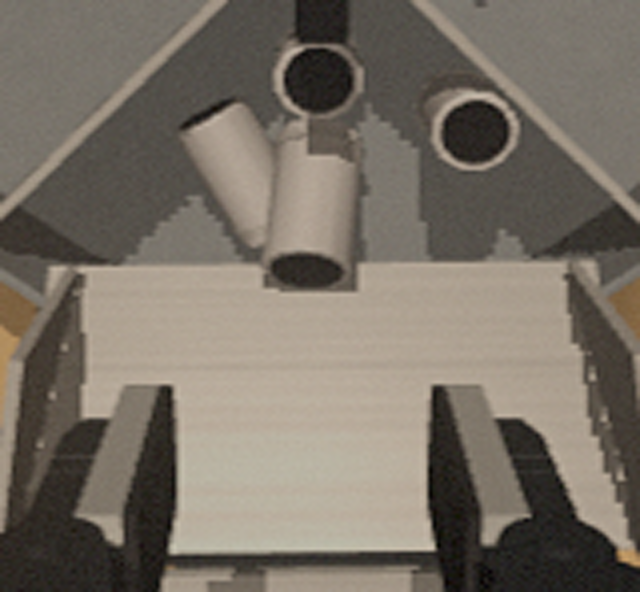

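Emit:
{"method": "step_arm", "body": {
  "targets": "0 0 50 0 0 0; 0 0 100 0 0 0; 0 1 130 0 0 0; 0 1 145 0 0 0; 0 1 152 0 0 0; 0 1 155 0 0 0; 0 1 155 0 0 0"
}}

```text
time_s: 42.85
eef_pos: [0.5714, 0.0521, 0.0573]
eef_rot: [0.001, 0.707, 0.707, 0.001]
wrist_force: [-0.5, -0.3, -0.7]
opening: 0.418
```

Run:
```python
from h import *
go(.571,.051,.055,np.pi/2)
s=snap('side','s24.png')
cv2.imwrite('pics/s24z.png',cv2.resize(cv2.imread('pics/s24.png')[130:270,180:360],None,fx=4,fy=4,interpolation=cv2.INTER_CUBIC))
```

```text
pos [0.5714 0.0521 0.0573] psi 1.571 tilt [ 0.0018 -0.0002] q1,q6 [-0.116 -0.116] open 0.418 t 42.85 F [-0.5 -0.3 -0.7]
shift mm [-1.1 -0.4  2.3] rz 0.0
```

View pics/s24z.png

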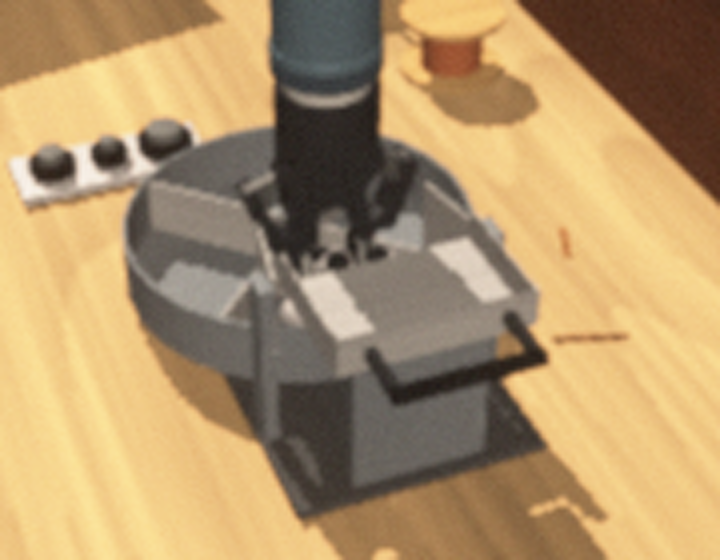

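Close and lift.

Emit:
{"method": "step_arm", "body": {
  "targets": "0 0 2 0 0 0; 0 0 2 0 0 0; 0 0 2 0 0 0; 0 0 2 0 0 0; 0 0 2 0 0 0",
  "grip": 15
}}

```text
time_s: 43.52
eef_pos: [0.5715, 0.0522, 0.0556]
eef_rot: [0.001, 0.707, 0.707, 0.001]
wrist_force: [-0.5, 1.0, 5.9]
opening: 0.261
```

Emit:
{"method": "step_arm", "body": {
  "targets": "2 0 -10 0 0 0; 4 0 -25 0 0 0; 5 0 -50 0 0 0; 5 0 -80 0 0 0; 5 0 -85 0 0 0; 5 0 -85 0 0 0"
}}

```text
time_s: 44.28
eef_pos: [0.5706, 0.0572, 0.1395]
eef_rot: [0.0, 0.707, 0.707, 0.0]
wrist_force: [-0.8, 0.6, -0.7]
opening: 0.262
```

Run:
```python
from h import *
go(.590,.055,.055,np.pi/2)
w=snap('wrist','w25.png')
cv2.imwrite('pics/w25z.png',cv2.cvtColor(cv2.resize(w['image'][100:300,150:350],None,fx=3.3,fy=2.9,interpolation=cv2.INTER_CUBIC),cv2.COLOR_RGB2BGR))
s=snap('side','s25.png')
cv2.imwrite('pics/s25z.png',cv2.resize(cv2.imread('pics/s25.png')[110:230,200:340],None,fx=5,fy=5,interpolation=cv2.INTER_CUBIC))
```

```text
pos [0.5706 0.0572 0.1395] psi 1.571 tilt [ 0.0006 -0.0001] q1,q6 [-0.107 -0.107] open 0.262 t 44.275 F [-0.8  0.6 -0.7]
shift mm [-2.2 19.3 84.5] rz 0.0
```

View pics/w25z.png

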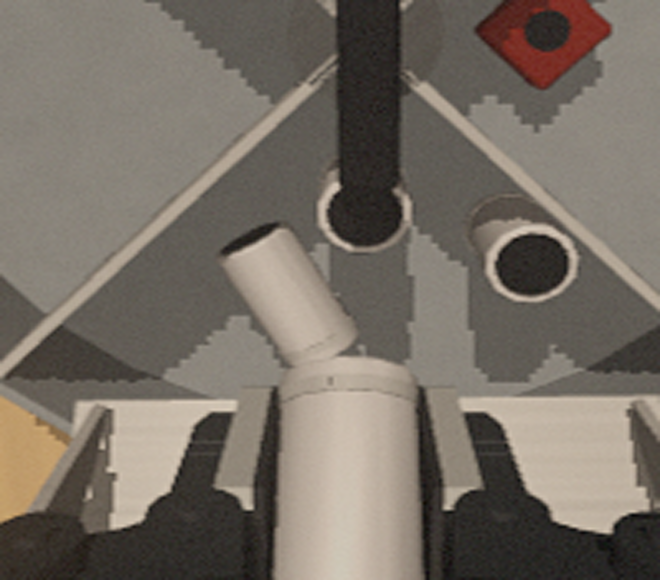

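View pics/s25z.png

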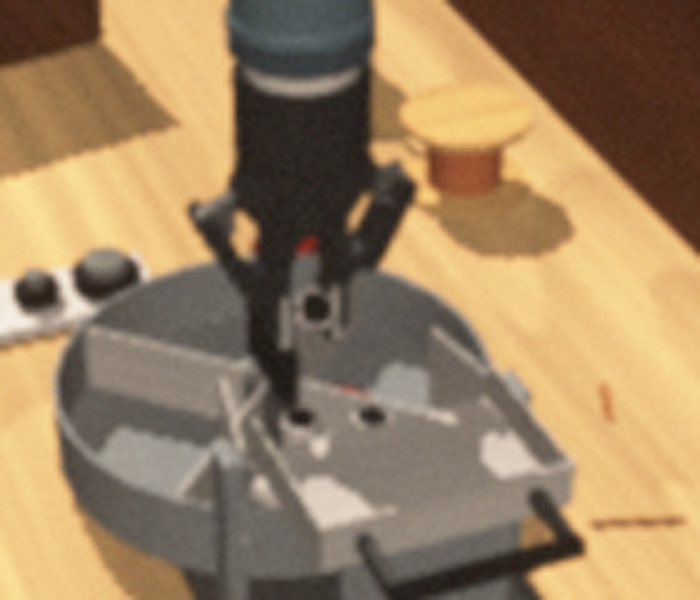

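Emit:
{"method": "step_arm", "body": {
  "targets": "0 5 0 0 0 0.18; 0 10 0 0 0 0.36; 0 15 0 0 0 0.54; 0 20 0 0 0 0.72; 0 20 0 0 0 0.9; 0 20 0 0 0 1.08; 0 20 0 0 0 1.26; 0 20 0 0 0 1.44"
}}

```text
time_s: 45.38
eef_pos: [0.5896, 0.0572, 0.1375]
eef_rot: [-0.0, 0.998, 0.063, -0.001]
wrist_force: [-0.5, 0.0, -0.0]
opening: 0.265
```

Emit:
{"method": "step_arm", "body": {
  "targets": "0 0 0 0 0 0.18; 0 0 0 0 0 0.36; 0 0 0 0 0 0.54; 0 0 0 0 0 0.72; 0 0 0 0 0 0.9; 0 0 0 0 0 1.08; 0 0 0 0 0 1.26; 0 0 0 0 0 1.44"
}}

```text
time_s: 46.38
eef_pos: [0.5897, 0.0572, 0.1376]
eef_rot: [0.001, 0.792, -0.611, -0.001]
wrist_force: [-0.2, -0.6, -0.2]
opening: 0.261
```

Run:
```python
from h import *
go(.592,.060,.09,-1.35)
w=snap('wrist','w26.png')
cv2.imwrite('pics/w26z.png',cv2.cvtColor(cv2.resize(w['image'][80:330,130:380],None,fx=2.4,fy=2.4,interpolation=cv2.INTER_CUBIC),cv2.COLOR_RGB2BGR))
s=snap('side','s26.png')
cv2.imwrite('pics/s26z.png',cv2.resize(cv2.imread('pics/s26.png')[110:230,200:340],None,fx=5,fy=5,interpolation=cv2.INTER_CUBIC))
```

```text
pos [0.5897 0.0572 0.1376] psi -1.315 tilt [-0.0028  0.0003] q1,q6 [-0.103  2.782] open 0.261 t 46.375 F [-0.2 -0.6 -0.2]
shift mm [-2.1 -3.1 47.6] rz 0.035
```

View pics/w26z.png

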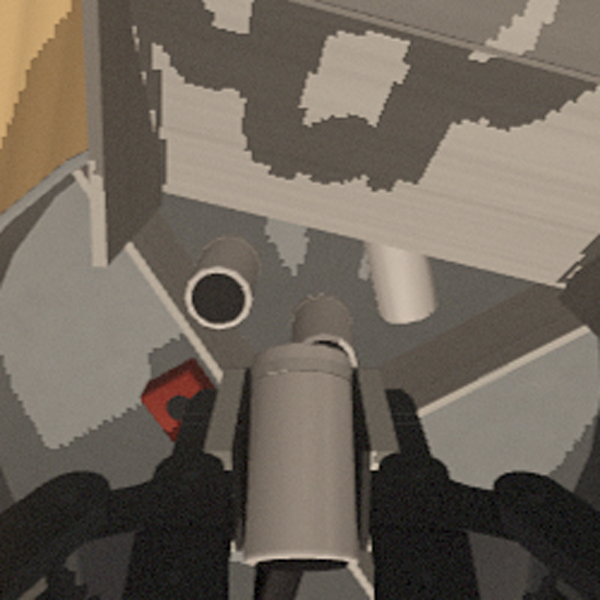

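View pics/s26z.png

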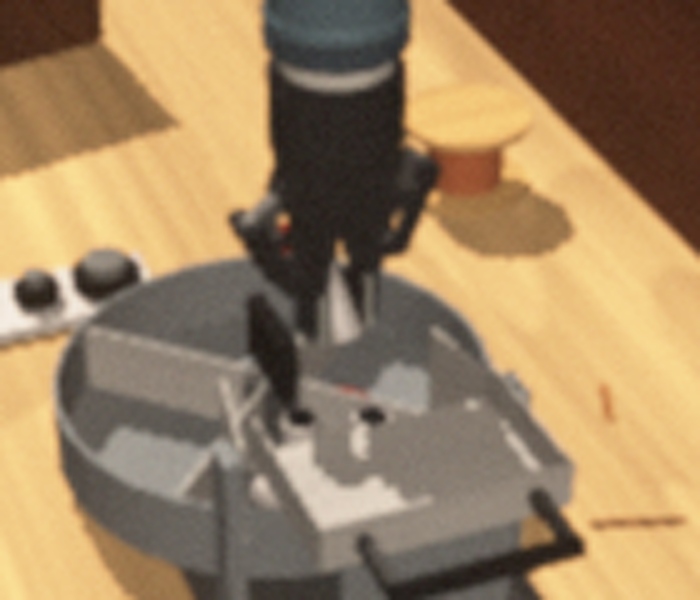

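Emit:
{"method": "step_arm", "body": {
  "targets": "-3 -3 20 0 0 0; -4 -3 35 0 0 0; -4 -3 48 0 0 0; -4 -3 56 0 0 0; -4 -3 60 0 0 0; -4 -3 60 0 0 0"
}}

```text
time_s: 47.22
eef_pos: [0.5926, 0.0617, 0.0793]
eef_rot: [-0.0, 0.793, -0.609, 0.0]
wrist_force: [-0.5, -0.3, -0.7]
opening: 0.26
```

Run:
```python
from h import *
go(.592,.060,.075,-1.315)
w=snap('wrist','w27.png')
cv2.imwrite('pics/w27z.png',cv2.cvtColor(cv2.resize(w['image'][80:330,130:380],None,fx=2.4,fy=2.4,interpolation=cv2.INTER_CUBIC),cv2.COLOR_RGB2BGR))
```

```text
pos [0.5926 0.0617 0.0793] psi -1.309 tilt [ 0. -0.] q1,q6 [-0.095  2.784] open 0.26 t 47.225 F [-0.5 -0.3 -0.7]
shift mm [1.5 1.  4.3] rz 0.006
```

View pics/w27z.png

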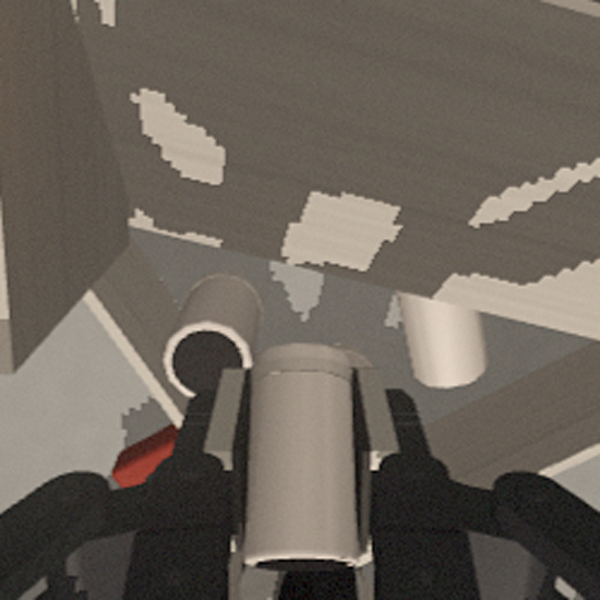

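Emit:
{"method": "step_arm", "body": {
  "targets": "3 1 6 0 0 0; 4 1 11 0 0 0; 4 1 13 0 0 0; 4 1 13 0 0 0"
}}

```text
time_s: 47.78
eef_pos: [0.5924, 0.0577, 0.066]
eef_rot: [0.0, 0.793, -0.609, -0.0]
wrist_force: [0.0, 0.2, -0.9]
opening: 0.26
```

Emit:
{"method": "step_arm", "body": {
  "targets": "0 0 0 0 0 0; 0 0 0 0 0 0; 0 0 0 0 0 0; 0 0 0 0 0 0; 0 0 -20 0 0 0; 0 0 -80 0 0 0; 0 0 -140 0 0 0; 0 0 -140 0 0 0",
  "grip": 42
}}

```text
time_s: 48.78
eef_pos: [0.5966, 0.0574, 0.2146]
eef_rot: [-0.004, 0.793, -0.609, 0.006]
wrist_force: [1.1, -0.9, 0.7]
opening: 0.419
```

Run:
```python
from h import *
go(.473,.346,.2,np.pi)
w=snap('wrist','w28.png')
s=snap('side','s28.png')
cv2.imwrite('pics/w28z.png',cv2.cvtColor(cv2.resize(w['image'][80:330,130:380],None,fx=2.4,fy=2.4,interpolation=cv2.INTER_CUBIC),cv2.COLOR_RGB2BGR))
```

```text
pos [0.5966 0.0574 0.2146] psi -1.309 tilt [ 0.0134 -0.0014] q1,q6 [-0.102  2.777] open 0.419 t 48.775 F [ 1.1 -0.9  0.7]
shift mm [-310.9   44.8   12.6] rz -4.45
```

View pics/w28z.png

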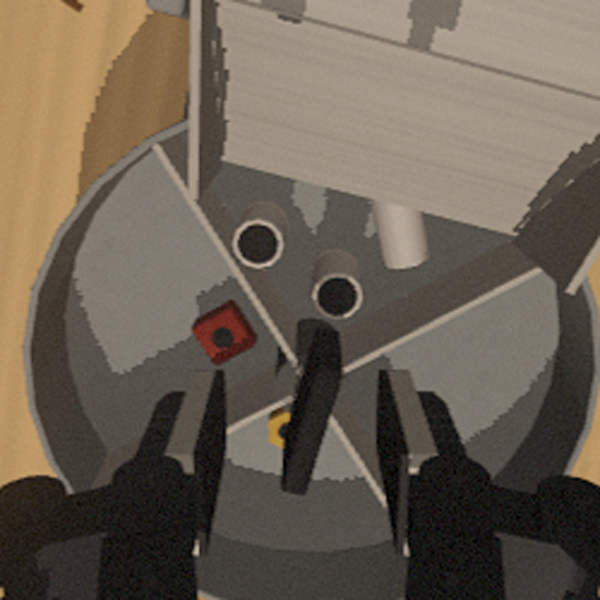

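Run:
```python
import cv2
cv2.imwrite('pics/s28z.png',cv2.resize(cv2.imread('pics/s28.png')[130:250,200:330],None,fx=6,fy=5,interpolation=cv2.INTER_CUBIC))
```

```text
(no output)
```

View pics/s28z.png

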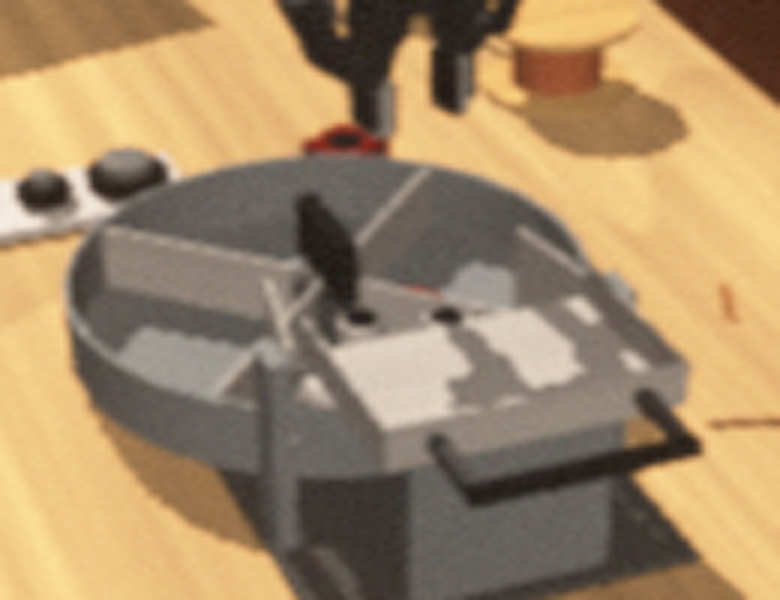

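Run:
```python
from h import *
go(.574,.20,.22,-1.309)
```

```text
pos [0.5932 0.0577 0.2083] psi -1.309 tilt [ 0.0032 -0.0003] q1,q6 [-0.102  2.777] open 0.417 t 48.875 F [-0.1  0.1 -0.9]
shift mm [-142.4  -18.4  -11.8] rz 0.0
```

Emit:
{"method": "step_arm", "body": {
  "targets": "-40 -4 0 0 0 -0.18; -80 -8 0 0 0 -0.36; -110 -10 0 0 0 -0.54; -130 -14 0 0 0 -0.72; -130 -14 0 0 0 -0.9; -130 -14 0 0 0 -1.08; -130 -14 0 0 0 -1.26; -130 -14 0 0 0 -1.44",
  "grip": 0
}}

```text
time_s: 49.88
eef_pos: [0.5711, 0.1867, 0.2043]
eef_rot: [0.0, 0.998, 0.069, -0.002]
wrist_force: [0.5, 0.3, -0.3]
opening: 0.001
```

Emit:
{"method": "step_arm", "body": {
  "targets": "0 0 0 0 0 -0.18; 0 0 0 0 0 -0.36; 0 0 0 0 0 -0.54; 0 0 0 0 0 -0.72; 0 0 0 0 0 -0.9; 0 0 0 0 0 -1.08; 0 0 0 0 0 -1.26; 0 0 0 0 0 -1.44"
}}

```text
time_s: 50.88
eef_pos: [0.5711, 0.1867, 0.2043]
eef_rot: [-0.001, 0.705, 0.709, -0.002]
wrist_force: [0.2, 0.3, -0.6]
opening: -0.003
```

Run:
```python
from h import *
go(.574,.20,.22,np.pi/2)
w=snap('wrist','w29.png')
d=quat(w['orientation']).apply([0,0,-1]);print('cam',np.round(w['xyz'],3),'look',np.round(d,3))
```

```text
pos [0.5711 0.1867 0.2043] psi 1.577 tilt [-0.0038 -0.0005] q1,q6 [0.119 0.112] open -0.003 t 50.875 F [ 0.2  0.3 -0.6]
shift mm [ 13.3   2.9 -15.7] rz 0.006
cam [0.57  0.266 0.347] look [-0.003 -0.313 -0.95 ]
```

View pics/w29.png

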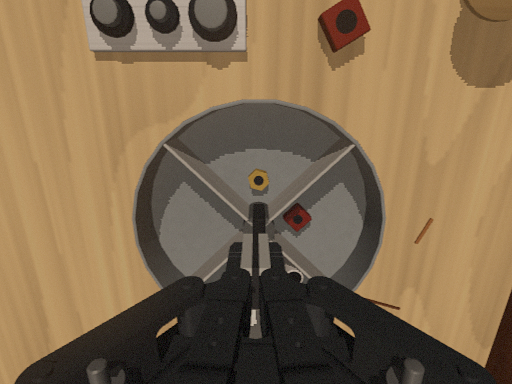

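Emit:
{"method": "step_arm", "body": {
  "targets": "0 10 0 0 -0.15 0; 0 30 0 0 -0.3 0; 0 40 0 0 -0.44 0; 0 40 0 0 -0.44 0; 0 40 0 0 -0.44 0"
}}

```text
time_s: 51.55
eef_pos: [0.6117, 0.1867, 0.2053]
eef_rot: [0.153, 0.69, 0.69, -0.154]
wrist_force: [0.5, -0.1, 0.1]
opening: 0.001
```

Run:
```python
from h import *
w=snap('wrist','w30.png')
d=quat(w['orientation']).apply([0,0,-1]);print('cam',np.round(w['xyz'],3),'look',np.round(d,3))
print(proj(w,[.59,.01,.03]))
```

```text
cam [0.611 0.319 0.301] look [-0.003 -0.686 -0.727]
[241.80388065 218.95385139]
```

View pics/w30.png

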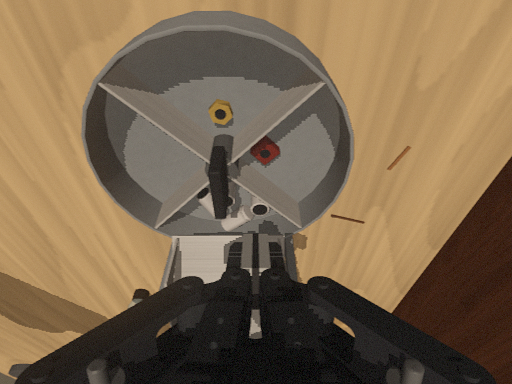

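Run:
```python
from h import *
w=snap('wrist')
cv2.imwrite('pics/w30z.png',cv2.cvtColor(cv2.resize(w['image'][165:245,150:310],None,fx=5,fy=5,interpolation=cv2.INTER_CUBIC),cv2.COLOR_RGB2BGR))
```

```text
(no output)
```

View pics/w30z.png

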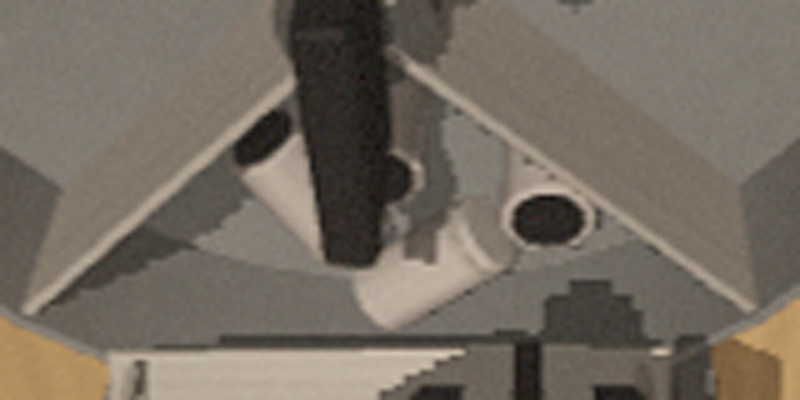

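Emit:
{"method": "step_arm", "body": {
  "targets": "0 0 0 0 0.15 0; 0 0 0 0 0.3 0; 0 0 0 0 0.44 0; 0 0 0 0 0.44 0; 0 0 0 0 0.44 0"
}}

```text
time_s: 52.28
eef_pos: [0.6124, 0.1863, 0.2068]
eef_rot: [0.001, 0.707, 0.707, -0.0]
wrist_force: [-0.0, 0.4, 0.3]
opening: -0.006
```

Run:
```python
from h import *
go(.473,.346,.15,np.pi/2)
```

```text
pos [0.6124 0.1863 0.2068] psi 1.57 tilt [ 0.0006 -0.0016] q1,q6 [0.111 0.112] open -0.006 t 52.275 F [-0.   0.4  0.3]
shift mm [ 159.7 -139.6   56.5] rz -0.001
```

Emit:
{"method": "step_arm", "body": {
  "targets": "40 -35 0 0 0 0; 80 -70 0 0 0 0; 120 -105 10 0 0 0; 155 -135 20 0 0 0; 160 -140 20 0 0 0; 160 -140 20 0 0 0"
}}

```text
time_s: 53.02
eef_pos: [0.4719, 0.3477, 0.1864]
eef_rot: [0.001, 0.706, 0.708, -0.0]
wrist_force: [0.6, 0.4, 0.3]
opening: -0.0
```

Run:
```python
from h import *
go(.473,.346,.06,np.pi/2)
w=snap('wrist','w31.png')
t=snap('top','t31.png'); s=snap('side','s31.png')
```

```text
pos [0.4719 0.3477 0.1864] psi 1.574 tilt [ 0.0006 -0.001 ] q1,q6 [0.433 0.431] open -0.0 t 53.025 F [0.6 0.4 0.3]
shift mm [ -1.6   1.  126.4] rz 0.003
```

View pics/w31.png

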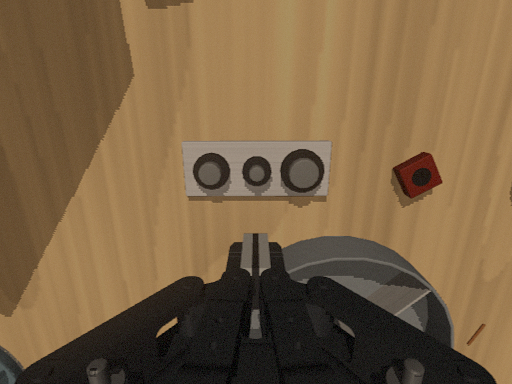

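Run:
```python
from h import *
w=snap('wrist');t=snap('top')
T=lambda x,y:(t,(x+.5)/3.2-.5+90,(y+.5)/3.2-.5+100)
cv2.imwrite('pics/w31z.png',cv2.cvtColor(cv2.resize(w['image'][135:205,175:340],None,fx=4.5,fy=4.5,interpolation=cv2.INTER_CUBIC),cv2.COLOR_RGB2BGR))
for n,a,b in [('S',(257,174),T(88,361)),('M',(211,174),T(84,427)),('L',(303,174.5),T(86,298))]:
    print(n,np.round(tri([(w,*a),b])[0],4),np.round(onplane(w,*a,.032),4),np.round(onplane(*b,.032),4))
```

```text
S [0.4731 0.3477 0.0263] [0.474  0.3491 0.032 ] [0.4721 0.3462 0.032 ]
M [0.4214 0.3492 0.0303] [0.4234 0.3492 0.032 ] [0.4197 0.3492 0.032 ]
L [0.5234 0.3482 0.0318] [0.5245 0.3485 0.032 ] [0.5223 0.3479 0.032 ]
```

View pics/w31z.png

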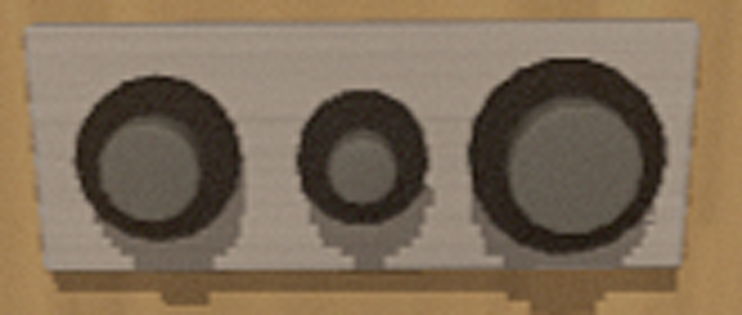

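Emit:
{"method": "step_arm", "body": {
  "targets": "0 1 50 0 0 0; 0 1 100 0 0 0; 0 1 135 0 0 0; 0 1 140 0 0 0; 0 1 140 0 0 0"
}}

```text
time_s: 53.9
eef_pos: [0.4743, 0.3467, 0.0471]
eef_rot: [0.0, 0.707, 0.707, 0.0]
wrist_force: [0.0, 0.6, 0.3]
opening: -0.003
```

Run:
```python
from h import *
go(.473,.348,.026,np.pi/2)
```

```text
pos [0.4743 0.3467 0.0471] psi 1.57 tilt [0.0009 0.0004] q1,q6 [0.429 0.43 ] open -0.003 t 53.9 F [0.  0.6 0.3]
shift mm [ 1.3 -1.4 21.1] rz -0.0
```

Emit:
{"method": "step_arm", "body": {
  "targets": "1 -1 12 0 0 0; 1 -1 17 0 0 0; 1 -1 19 0 0 0; 1 -1 21 0 0 0; 1 -1 22 0 0 0; 1 -1 22 0 0 0"
}}

```text
time_s: 54.65
eef_pos: [0.4729, 0.3482, 0.0259]
eef_rot: [0.0, 0.707, 0.707, 0.001]
wrist_force: [-3.4, -1.4, 12.8]
opening: 0.003
```

Emit:
{"method": "step_arm", "body": {
  "targets": "0 0 -15 0 0 0; 0 0 -30 0 0 0; 0 -25 -30 0 0 0; 0 -51 -30 0 0 0; 0 -51 -30 0 0 0; 0 -51 -30 0 0 0"
}}

```text
time_s: 55.4
eef_pos: [0.4224, 0.3481, 0.055]
eef_rot: [0.0, 0.707, 0.707, 0.001]
wrist_force: [0.7, -0.2, -0.9]
opening: -0.001
```

Run:
```python
from h import *
go(.4215,.348,.026,np.pi/2)
```

```text
pos [0.4224 0.3481 0.055 ] psi 1.571 tilt [0.0016 0.0006] q1,q6 [0.472 0.472] open -0.001 t 55.4 F [ 0.7 -0.2 -0.9]
shift mm [-0.1 -0.9 29. ] rz 0.001
```

Emit:
{"method": "step_arm", "body": {
  "targets": "0 -1 19 0 0 0; 0 -1 24 0 0 0; 0 -1 26 0 0 0; 0 -1 28 0 0 0; 0 -1 30 0 0 0; 0 -1 30 0 0 0"
}}

```text
time_s: 56.15
eef_pos: [0.4209, 0.3476, 0.0258]
eef_rot: [0.0, 0.707, 0.707, 0.0]
wrist_force: [-4.4, -6.2, 13.6]
opening: 0.005
```

Emit:
{"method": "step_arm", "body": {
  "targets": "0 0 -15 0 0 0; 0 0 -35 0 0 0; 0 50 -35 0 0 0; 0 102 -35 0 0 0; 0 102 -35 0 0 0; 0 102 -35 0 0 0"
}}

```text
time_s: 56.9
eef_pos: [0.5216, 0.3478, 0.0591]
eef_rot: [-0.0, 0.707, 0.707, -0.0]
wrist_force: [-0.5, -0.2, -0.4]
opening: -0.001
```

Run:
```python
from h import *
go(.5235,.348,.026,np.pi/2)
```

```text
pos [0.5216 0.3478 0.0591] psi 1.571 tilt [-0.0011 -0.    ] q1,q6 [0.399 0.399] open -0.001 t 56.9 F [-0.5 -0.2 -0.4]
shift mm [ 0.2  1.9 33.1] rz 0.0
```

Emit:
{"method": "step_arm", "body": {
  "targets": "0 1 23 0 0 0; 0 1 28 0 0 0; 0 1 30 0 0 0; 0 1 32 0 0 0; 0 1 34 0 0 0; 0 1 34 0 0 0"
}}

```text
time_s: 57.65
eef_pos: [0.5233, 0.3482, 0.0261]
eef_rot: [-0.0, 0.707, 0.707, 0.0]
wrist_force: [-3.6, 0.5, 6.0]
opening: 0.002
```

Emit:
{"method": "step_arm", "body": {
  "targets": "0 0 -15 0 0 0; 0 0 -60 0 0 0; 0 0 -120 0 0 0; 0 0 -160 0 0 0; 0 0 -160 0 0 0; 0 0 -160 0 0 0"
}}

```text
time_s: 58.4
eef_pos: [0.5232, 0.3476, 0.1853]
eef_rot: [0.0, 0.707, 0.707, 0.0]
wrist_force: [-0.6, 0.7, -0.6]
opening: 0.0
```

Run:
```python
from h import *
go(.5235,.348,.026,np.pi/2)
t=snap('top','t32.png');s=snap('side','s32.png')
a=cv2.resize(cv2.imread('pics/t32.png')[100:250,90:340],None,fx=3,fy=3,interpolation=cv2.INTER_CUBIC)
cv2.imwrite('pics/t32z.png',a)
```

```text
pos [0.5232 0.3476 0.1853] psi 1.571 tilt [ 0.0002 -0.0001] q1,q6 [0.398 0.398] open 0.0 t 58.4 F [-0.6  0.7 -0.6]
shift mm [  0.4   0.3 159.3] rz 0.0
```

View pics/t32z.png

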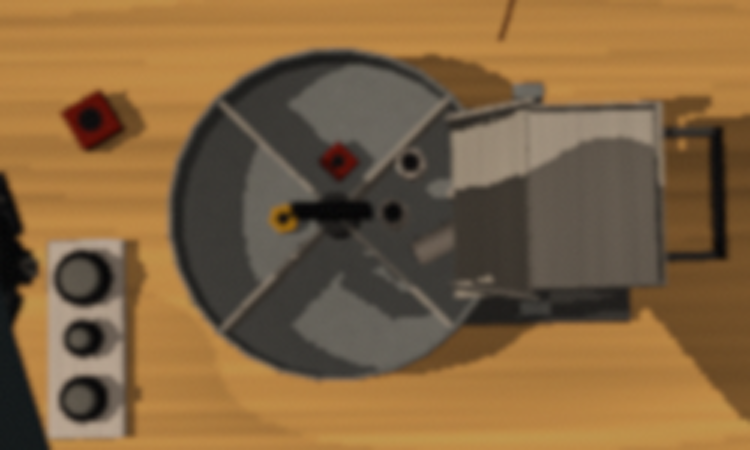

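View pics/s32.png

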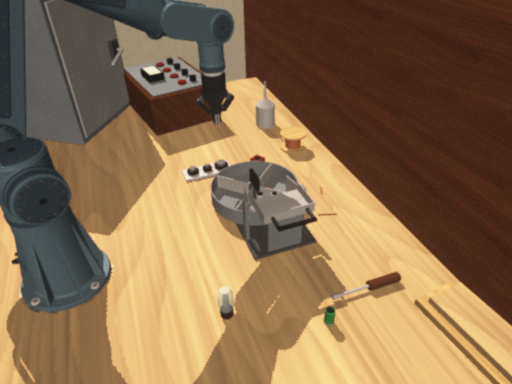

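```bash
python3 -c "
from h import *
print(ticket.hand_in())"
```

```text
the job is handed in; nothing more can be done
None
```

I handed the job in at about 58 s of the 208 s allowed. My last checks agreed with the goal; no verdict was reported.

- **Carousel:** I turned it about 162° by its crossbar. The wrist view showed the shield compartment centred under the chute.
- **Loading:** Only three shields were there. Two went into the pan standing. The third had been knocked over beside the nut driver during the run, so I gripped it by its ends and laid it in the pan.
- **Tipping:** I raised the pan by its bar to about 0.8 rad and lowered it level again. All three shields ran into the compartment.
- **Repair by hand:** One shield ended up leaning on the chute's edge, with its centre measured at about 71–74 mm against the 75 mm limit. I gripped it, turned it round and dropped it in again. A tilted wrist view then showed all three shields inside the dividers, this one lying flat under the chute.
- **Keys:** I pressed small, medium, then large, each to a tip height of about 26 mm. Contact forces were 13, 14 and 6 N, all above the 4 N needed to push a key fully down.
- **Last pictures:** The keys looked up and the pan level. The glass tube, socket block, nut driver and green look-alike looked untouched, and the arm was clear of everything. The shield under the chute is hidden from the top and side cameras, so it was last seen before the key presses.
- **Disagreements between measurements:**
  - My first two-view estimate of the key-top height was 18–22 mm, against 32 mm in the text. A remeasurement gave 26–32 mm, and the presses agreed with the text.
  - The wrist camera read 3–5 mm off from the side and top views.
  - My first estimate of the hub was about 2–3 mm off, which pushed on the arm with up to about 23 N while turning.

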